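# Feel two collector arms for play, load the sound one, sign off the worn one

## Task

One of these two fraction collectors has a worn arm bearing: before loading anything, take each swing arm near its blue end, the collector on the robot's left first and then the right one, and rock it gently but fully from side to side at least twice to feel which arm has play. Then put every vial rack into a slot of its own in the tray out on the bench, and slide the loaded tray fully home between the rails of the collector whose arm is sound. Stand the yellow out-of-use sign upright between the rails in the mouth of the worn collector's empty bay, and leave the solvent bottle, the jar and the tip box where they are.

Things in the scene. Friction and masses are not known exactly. Their poses are not given: they have to be found in the camera images.
- collector_1: fixed cream fraction collector, one of two alike, 184 mm wide (y). Origin on the bench in the middle of its bay mouth, x into the bay, z up. Two guide rails 20 mm high from x=0 to 170 mm, inner faces y=+-72 mm, lips in to +-64.5 mm at 11 to 17 mm height (tray flanges pass beneath). Low lead-in guides (8 mm high) splay outward from x=0 to -32 mm. Bay floor = the bench
- collector_2: the other fraction collector, same build and frame as collector_1. Both: drive tower 120 mm high at x=170 to 270 mm (rear hood to 160 mm), its face at x=170 mm is the tray's back stop. The swing arm pivots on a vertical axle at x=210 mm, y=0 on the tower and points forward over the bay to x=45 mm; nozzle carriage at x=112 to 148 mm
- swing_1_tip (a point): collector_1's swing arm, grip point: on the centre line of its bar (22 mm wide, 22 mm high), 145 mm from the axle, 20 mm behind the blue end, 139 mm above the bench, free 60 mm to each side. One arm of the two is worn: it swings to left and right almost without force, 12 mm each way at this point, to hard stops, and stays where left; beyond 8.5 mm to each side is rocked fully
- swing_2_tip (a point): collector_2's swing arm, grip point, placed as on collector_1 (at x=65 mm, y=0, 139 mm high in the collector's frame when straight). One arm of the two is sound: it yields only springily, 5 N here moves it 3.5 mm (stops at 8.7 mm), and it springs back straight; beyond 1.7 mm (2.5 N) to each side is rocked enough. Grip it with under 20 N
- tray: loose aluminium and blue tray, 0.28 kg, origin under its middle. 165 mm (x) by 120 mm, side flanges 5 mm thick out to y=+-68 mm, floor 5 mm, walls 22 mm, dividers 18 mm high. Four slots, 37 mm (x) by 112 mm, at x=-60, -20, 20, 60 mm. Black upright pull handle at x=-117 to -82 mm, 14 mm thick (y), 70 mm high. Goes in +x first; when home its origin is 87.5 mm inside the bay mouth
- rack_1: loose grey rack with amber vials, 0.10 kg, may be absent; origin under its middle. Block 104 mm (x) by 26 mm (y) by 26 mm high, vials to 49 mm; blue lifting fin in the middle 12 mm thick (y), 24 mm long (x), from 26 to 85 mm high. In the tray its x lies along the tray's y, either way round, and it stands on the tray floor (5 mm up)
- rack_2: loose grey rack with amber vials, 0.10 kg, may be absent; origin under its middle. Block 104 mm (x) by 26 mm (y) by 26 mm high, vials to 49 mm; blue lifting fin in the middle 12 mm thick (y), 24 mm long (x), from 26 to 85 mm high. In the tray its x lies along the tray's y, either way round, and it stands on the tray floor (5 mm up)
- rack_3: loose grey rack with amber vials, 0.10 kg, may be absent; origin under its middle. Block 104 mm (x) by 26 mm (y) by 26 mm high, vials to 49 mm; blue lifting fin in the middle 12 mm thick (y), 24 mm long (x), from 26 to 85 mm high. In the tray its x lies along the tray's y, either way round, and it stands on the tray floor (5 mm up)
- rack_4: loose grey rack with amber vials, 0.10 kg, may be absent; origin under its middle. Block 104 mm (x) by 26 mm (y) by 26 mm high, vials to 49 mm; blue lifting fin in the middle 12 mm thick (y), 24 mm long (x), from 26 to 85 mm high. In the tray its x lies along the tray's y, either way round, and it stands on the tray floor (5 mm up)
- sign: loose yellow tent sign with a dark band, 0.08 kg, origin under its middle: 90 mm long (x), 55 mm over the feet (y), 90 mm high; on its ridge a carrying grip 44 mm long (x), 14 mm thick (y), from 62 to 90 mm high. Any yaw will do
- solvent_bottle: bystander: capped amber solvent bottle, 86 mm across, 190 mm high, origin under its middle; leave alone
- buffer_jar: bystander: glass jar with a blue lid, 60 mm across, 85 mm high, origin under its middle; leave alone
- tip_box: bystander: blue tip box with white lid, 80 by 115 mm, 61 mm high, between the towers, origin under its middle; leave alone

How it is judged (in metres and radians):
On the way, in this order (a step that is already met when the one before it is completed fails the run):
1. the left-hand collector's arm is rocked to the robot's left (((y of collector_1 in the frame of collector_2 above 0 m and y of swing_1_tip in the frame of collector_1 above 0.0085 m) or (not (y of collector_1 in the frame of collector_2 above 0 m) and y of swing_2_tip in the frame of collector_2 above 0.0017 m))), for 0.05 s.
2. the left-hand collector's arm is rocked back to the robot's right (((y of collector_1 in the frame of collector_2 above 0 m and y of swing_1_tip in the frame of collector_1 below -0.0085 m) or (not (y of collector_1 in the frame of collector_2 above 0 m) and y of swing_2_tip in the frame of collector_2 below -0.0017 m))), for 0.05 s.
3. the left-hand collector's arm is rocked to the robot's left again (((y of collector_1 in the frame of collector_2 above 0 m and y of swing_1_tip in the frame of collector_1 above 0.0085 m) or (not (y of collector_1 in the frame of collector_2 above 0 m) and y of swing_2_tip in the frame of collector_2 above 0.0017 m))), for 0.05 s.
4. the right-hand collector's arm is rocked to the robot's left (((y of collector_1 in the frame of collector_2 above 0 m and y of swing_2_tip in the frame of collector_2 above 0.0017 m) or (not (y of collector_1 in the frame of collector_2 above 0 m) and y of swing_1_tip in the frame of collector_1 above 0.0085 m))), for 0.05 s.
5. the right-hand collector's arm is rocked back to the robot's right (((y of collector_1 in the frame of collector_2 above 0 m and y of swing_2_tip in the frame of collector_2 below -0.0017 m) or (not (y of collector_1 in the frame of collector_2 above 0 m) and y of swing_1_tip in the frame of collector_1 below -0.0085 m))), for 0.05 s.
6. the right-hand collector's arm is rocked to the robot's left again (((y of collector_1 in the frame of collector_2 above 0 m and y of swing_2_tip in the frame of collector_2 above 0.0017 m) or (not (y of collector_1 in the frame of collector_2 above 0 m) and y of swing_1_tip in the frame of collector_1 above 0.0085 m))), for 0.05 s.
7. every rack stands in a slot of the tray while the tray is still outside the collectors' bays (z of rack_1 in the frame of tray between 0 and 0.01 m and x of rack_1 in the frame of tray between -0.072 and 0.072 m and y of rack_1 in the frame of tray between -0.02 and 0.02 m and angle between each of rack_1, rack_2, rack_3, rack_4's own z axis and vertical below 0.12 rad and z of rack_2 in the frame of tray between 0 and 0.01 m and x of rack_2 in the frame of tray between -0.072 and 0.072 m and y of rack_2 in the frame of tray between -0.02 and 0.02 m and z of rack_3 in the frame of tray between 0 and 0.01 m and x of rack_3 in the frame of tray between -0.072 and 0.072 m and y of rack_3 in the frame of tray between -0.02 and 0.02 m and z of rack_4 in the frame of tray between 0 and 0.01 m and x of rack_4 in the frame of tray between -0.072 and 0.072 m and y of rack_4 in the frame of tray between -0.02 and 0.02 m and x of tray in the frame of collector_2 below 0 m and x of tray in the frame of collector_1 below 0 m), for 0.2 s.
At the end, for the whole second after the job is handed in: all racks stand on the tray floor in slots; tray flat and home (8 mm from the back stop, 8 mm off centre, 0.08 rad) in the collector with the sound arm; sign upright on the bench between the worn one's rails, 60 mm before to 100 mm inside its mouth, 45 mm off centre; at rest (z of rack_1 in the frame of tray between 0 and 0.01 m and x of rack_1 in the frame of tray between -0.072 and 0.072 m and y of rack_1 in the frame of tray between -0.02 and 0.02 m and angle between each of rack_1, rack_2, rack_3, rack_4, sign's own z axis and vertical below 0.12 rad and z of rack_2 in the frame of tray between 0 and 0.01 m and x of rack_2 in the frame of tray between -0.072 and 0.072 m and y of rack_2 in the frame of tray between -0.02 and 0.02 m and z of rack_3 in the frame of tray between 0 and 0.01 m and x of rack_3 in the frame of tray between -0.072 and 0.072 m and y of rack_3 in the frame of tray between -0.02 and 0.02 m and z of rack_4 in the frame of tray between 0 and 0.01 m and x of rack_4 in the frame of tray between -0.072 and 0.072 m and y of rack_4 in the frame of tray between -0.02 and 0.02 m and x of tray in the frame of collector_2 between 0.0795 and 0.093 m and y of tray in the frame of collector_2 between -0.008 and 0.008 m and height (world z) of tray below 0.004 m and angle between the x axis of tray and the x axis of collector_2, either way round below 0.08 rad and linear speed of each of tray, rack_1, rack_2, rack_3, rack_4, sign below 0.02 m/s and x of sign in the frame of collector_1 between -0.06 and 0.1 m and y of sign in the frame of collector_1 between -0.045 and 0.045 m and height (world z) of sign below 0.008 m); the robot touches nothing.
It fails at once if the solvent bottle is shifted more than 30 mm or tipped (distance of solvent_bottle from where it was at the start of the episode above 0.03 m or angle between solvent_bottle's own z axis and vertical above 0.35 rad).
It fails at once if the buffer jar is shifted more than 30 mm or tipped (distance of buffer_jar from where it was at the start of the episode above 0.03 m or angle between buffer_jar's own z axis and vertical above 0.35 rad).
It fails at once if the tip box is shifted more than 30 mm or tipped (distance of tip_box from where it was at the start of the episode above 0.03 m or angle between tip_box's own z axis and vertical above 0.35 rad).
It fails at once if a collector or its arm is forced with more than 60 N by the robot (contact force between any of the fingers, the arm and collector_1 above 60 N or contact force between any of the fingers, the arm and collector_2 above 60 N).
Of rack_1, rack_2, rack_3, rack_4 only 2 to 4 are there at a start; the rules pass over those that are not, and their reading is None.
At some moment in a run one of rack_1, rack_2, rack_3, rack_4, sign may be knocked a few centimetres aside while the robot is not near it.
Once in a run the grip may slacken for a moment while it holds something.
It also fails if it takes over 210 s, if anything falls off the work surface, if the arm or the gripper's body presses on something with over 40 N, if the wrist force passes 120 N, or if a joint passes its speed limit or range.

## Robot

A 7-joint arm with a two-finger parallel gripper is mounted at the origin on the work surface. World frame = base frame: x ahead of the robot, y to its left, z up, the work surface at z = 0. Lengths are in m, angles in degrees, forces in N, time in s.
With the tool pointing down it reaches from about 0.425 to 0.875 m from the base axis. Payload 4.7 kg.
Tool frame: the origin (TCP) lies between the finger pads; the fingertips stand 19 mm ahead of it and the grasp point (between the pads) is the TCP; x points along the fingers, z is the direction in which the jaws open and shut, and the axes are right-handed (so a half turn about x gives the same grasp; the last joint's range is limited). The gripper opens to 87 mm and grips with 3 to 60 N. Pads are 19 mm wide; open, the fingers measure 117 mm over their backs; the gripper's body (75 mm by 190 mm) begins 51 mm behind the grasp point.
Start: joints at [65.094, 18.392, -4.016, 83.108, 1.295, 78.541, -3.26], TCP at [0.282, -0.586, 0.242] pointing down, gripper open.
Joint ranges: [-163.93, 163.93], [-17.29, 119.83], [-79.2, 71.16], [3.27, 140.29], [-89.18, 269.18], [5.43, 117.66], [-154.24, 154.24]. Speed limits (degrees/s): [147.25, 147.25, 180, 180, 180, 180, 180].

## Interface

Orientations are given as [roll, pitch, yaw] about the fixed x, y, z axes, in that order (R = Rz(yaw) Ry(pitch) Rx(roll)).
In Python, from cell import monitor, read_camera, camera_model, env, regions_of gives the robot as it stands. The module is installed in compiled form; this text tells all that it offers.
- The arm moves only by the tool step_arm, never from a script. Its argument "deltas" is a list of rows, each a list of 5 numbers: the gripper's target within -1 to 1 (fully open at 1, half-way at 0, shut at -1), then the shift along the tool's x, y, z in m, then the turn about the tool's x in degrees. A call has 1 to 12 rows; each row is the pose to reach, as a shift and turn from the pose commanded when the call began, along the tool's axes at that moment; what a row does not reach only later rows make up. A row lasts 1/8 s, in which the tool goes at most 62.5 mm and 10.7 degrees, less where a joint would pass 70% of its speed; a pose out of reach is approached as far as the arm can. A call with a gripper value outside its range is refused whole. The fingers move at their own pace and stop on an object; "newtons" is the grip in N (left out, the last holds). Time passes only in rows, so rows that repeat a pose let the fingers close. It gives the time, the measured TCP pose, the force and the opening at its end, in the units of the state.
- monitor.get_obs(): the state, without advancing time (a new reading comes with each control period).
- read_camera(name): name is "scene" or "top" or "wrist"; returns (picture, depth): 384x512x3 uint8, red, green, blue; 384x512 float32, m along the optical axis (not along the pixel's ray), 0 where there is no reading.
- camera_model(name): a dict with "fx", "fy", "cx", "cy" (pixels), "xyz" and "attitude" of the camera in the world. Camera axes: x right, y down, z forward; pixel columns grow to the right and rows downward; lengths in m; the calibration is good to about 2 mm. A picture is of the moment at which its call begins: read the wrist's pose just before it. camera_model takes no time and is no camera call; for the wrist camera it gives the pose at the moment of the call.
- env.sign_off(): hands the job in, once; it reports no verdict.
Trained networks look in the newest picture that a camera, given by its name, has taken for a name from the list of things; names that differ only in an ending like _2 or _b are one class to them, and where a whole thing is asked for, a point or a joint stands for the part that bears it (a point fixed in the world has none). Each returns a list of dicts, best first, with "p" (0 to 1); they miss things now and then, are a little off and sometimes report something else, mostly with a low value. They report only what shows in the picture. A call takes as long as a camera call.
- regions_of(camera, thing): "pixels" (384x512 bool, what is visible of it) and "pixel" ([column, row] in pixels, amid what is visible of it).
The state is a dict: "time_s": time; "qpos": joint angles; "joint_velocities": joint speeds; "effort": joint torques, N m; "tool_pos": TCP position; "tool_rot": TCP orientation; "force": force on the tool from outside, world axes, zero at the start; "wrist_torque": the same for the moment, N m; "grip_width": finger opening in m.
Only numpy, scipy, OpenCV 4.12 (cv2) and the standard library are available. Lean on these libraries where they do the work, as an engineer would, in place of code of your own. Each camera call takes 0.05 s, during which the arm holds its last target. There are 200 camera calls.

## Working session

There is one attempt and no reset: what is moved stays moved. The work goes in short steps, Python scripts to look and compute and a tool call to move; the robot and the scene stay as the last step left them, time stands still between calls to the robot, and variables do not carry over. Pictures are saved under pics/ and viewed, about 12 in all and at most 16, crops included, and the job is handed in when it is done.

Besides the shell and the picture viewer there is one more tool, called after "Request:" by a JSON object that holds its "api" and its "payload". step_arm: Moves the arm, as the interface text tells. Its arguments: {"type":"object","properties":{"deltas":{"type":"array"},"newtons":{"type":"number"}},"required":["deltas"]}

```bash
mkdir -p pics
cat > h.py <<'E'
import numpy as np, cv2
from scipy.spatial.transform import Rotation as R
from cell import monitor, read_camera, camera_model, env, regions_of
def cam(name):
    m=camera_model(name); im,d=read_camera(name); return im,d,m
def att(m):
    a=np.array(m["attitude"],float)
    return a if a.shape==(3,3) else (R.from_quat(a) if a.size==4 else R.from_euler('xyz',a,degrees=True)).as_matrix()
def cloud(d,m):
    v,u=np.mgrid[:384,:512]
    p=np.stack([(u-m["cx"])/m["fx"]*d,(v-m["cy"])/m["fy"]*d,d],-1)
    w=p@att(m).T+np.array(m["xyz"]); w[d<=0]=np.nan; return w
def save(im,n): cv2.imwrite(f"pics/{n}.png",cv2.cvtColor(im,cv2.COLOR_RGB2BGR))
E
python3 - <<'E'
from h import *
print(monitor.get_obs())
for n in("scene","top"):
    im,d,m=cam(n); print(n,m); save(im,n+"0"); W=cloud(d,m); np.save(n+"0.npy",W)
    print(np.nanpercentile(W[...,2],[1,50,99]))
    for t in("collector_1","swing_1_tip","tray","rack_1","sign","solvent_bottle","buffer_jar","tip_box"):
        for r in regions_of(n,t):
            P=W[r["pixels"]];P=P[~np.isnan(P[:,0])]
            if len(P): print(t,round(r["p"],2),np.round(r["pixel"]),len(P),"med",np.median(P,0).round(3),"lo",np.percentile(P,2,0).round(3),"hi",np.percentile(P,98,0).round(3))
E
```

```text
{'time_s': 0.0, 'qpos': array([65.0928514 , 18.44032027, -4.01468567, 83.17331844,  1.29552443,
       78.53860909, -3.25930127]), 'joint_velocities': array([-0.05846329,  0.11581526, -0.0908155 ,  0.0854495 ,  0.05937762,
        0.01710484, -0.07843569]), 'effort': array([ 1.23950493e-03, -4.91287851e+01, -4.03015343e-01, -3.12522840e+01,
       -6.39176066e-02,  4.36769729e-02,  1.66521213e-04]), 'tool_pos': array([ 0.28176389, -0.58520881,  0.24046093]), 'tool_rot': array([-176.62035963,   89.89282878,  119.09650438]), 'force': array([-0.31028906,  0.33427638, -0.3255355 ]), 'wrist_torque': array([ 0.02625737,  0.00869553, -0.03263769]), 'grip_width': 0.08674392169415351}
scene {'fx': 477.6074070118611, 'fy': 477.6074070118611, 'cx': 253.5294785676156, 'cy': 189.77700657362283, 'xyz': array([1.31129696, 0.02116177, 1.23478114]), 'attitude': array([-149.02057429,    0.22244991,   90.38487357])}
[-7.57765385e-01 -5.82949370e-04  3.31562620e-01]
collector_1 0.7 [168. 255.] 5485 med [ 0.841 -0.203  0.12 ] lo [ 0.629 -0.298  0.002] hi [ 0.893 -0.117  0.163]
collector_1 0.51 [302. 147.
[... 2469 characters left out ...]
. 236.] 346 med [ 0.468 -0.372  0.028] lo [ 0.418 -0.401 -0.002] hi [ 0.517 -0.353  0.087]
rack_1 0.69 [149. 214.] 254 med [0.553 0.419 0.033] lo [0.51  0.399 0.008] hi [0.599 0.439 0.087]
sign 0.9 [219. 245.] 406 med [0.437 0.164 0.042] lo [0.397 0.143 0.002] hi [0.48  0.199 0.094]
sign 0.66 [268. 143.] 864 med [0.78  0.006 0.061] lo [ 0.74  -0.05   0.012] hi [0.828 0.062 0.067]
solvent_bottle 0.55 [394. 198.] 819 med [ 0.584 -0.4    0.129] lo [ 0.552 -0.449  0.001] hi [ 0.633 -0.375  0.194]
buffer_jar 0.6 [150. 178.] 331 med [0.665 0.415 0.083] lo [0.643 0.397 0.003] hi [0.693 0.448 0.092]
tip_box 0.85 [267. 143.] 899 med [0.779 0.006 0.061] lo [ 0.74  -0.05   0.001] hi [0.83  0.062 0.067]
```

```bash
cat > an.py <<'E'
from h import *
def fit(P):
    c=(P.max(0)+P.min(0))/2
    (cx,cy),(a,b),ang=cv2.minAreaRect((P[:,:2]*1000).astype(np.float32))
    if a<b: a,b,ang=b,a,ang+90
    return (round(cx/1000,4),round(cy/1000,4)),(round(a),round(b)),round((ang+90)%180-90,1)
E
python3 - <<'E'
from an import *
W={n:np.load(n+"0.npy") for n in("scene","top")}
def box(n,x,y,zl,zh):
    w=W[n]; k=(w[...,0]>x[0])&(w[...,0]<x[1])&(w[...,1]>y[0])&(w[...,1]<y[1])&(w[...,2]>zl)&(w[...,2]<zh); return w[k]
S={"r1":((.43,.55),(.3,.4)),"r2":((.48,.62),(.385,.46)),"r3":((.39,.52),(-.25,-.16)),"r4":((.4,.54),(-.42,-.34))}
for n in W:
    for k,(x,y) in S.items():
        print(n,k,"fin",fit(box(n,x,y,.078,.095)),"body",fit(box(n,x,y,.015,.055)))
    print(n,"sign ridge",fit(box(n,(.37,.52),(.11,.23),.08,.1)),"all",fit(box(n,(.37,.52),(.11,.23),.012,.1)))
    print(n,"handle",fit(box(n,(.4,.5),(-.06,.04),.055,.08)),"tray walls",fit(box(n,(.42,.64),(-.1,.1),.014,.03)))
    for y in((-.3,-.1),(.08,.28)):
        P=box(n,(.6,.76),y,.144,.157); print(n,"arm",fit(P), P[:,0].min().round(3)); 
        Q=box(n,(.55,.75),y,.014,.025); print("rails",fit(Q))
        T=box(n,(.75,.9),y,.113,.127); print("tower",fit(T))
a=cv2.imread("pics/scene0.png");b=cv2.imread("pics/top0.png")
c=np.hstack([a[90:330,40:470],b[90:290,110:430].repeat(1,0) if 0 else cv2.resize(b[90:290,110:430],(384,240))]);c=cv2.resize(c,(800,236));
cv2.imwrite("pics/both0.png",cv2.resize(np.vstack([cv2.resize(a[110:310,50:450],(800,400))]),(800,400)))
E
```

```text
scene r1 fin ((0.4899, 0.3541), (26, 12), 21.5) body ((0.4989, 0.3573), (124, 42), 41.5)
scene r2 fin ((0.5579, 0.4204), (24, 14), 24.5) body ((0.5616, 0.4156), (105, 37), 18.6)
scene r3 fin ((0.4468, -0.2044), (26, 12), 27.1) body ((0.4487, -0.2036), (106, 26), 24.9)
scene r4 fin ((0.4711, -0.3806), (28, 12), 17.1) body ((0.4728, -0.3805), (106, 27), 15.0)
scene sign ridge ((0.4379, 0.1674), (45, 15), 8.4) all ((0.4373, 0.1665), (94, 46), 8.6)
scene handle ((0.4326, -0.0184), (39, 12), 1.0) tray walls ((0.5338, 0.0103), (219, 164), 3.8)
scene arm ((0.7125, -0.2071), (94, 36), -3.8) 0.666
rails ((0.6856, -0.2085), (183, 128), 90.0)
tower ((0.8302, -0.2082), (183, 126), -89.5)
scene arm ((0.7125, 0.1837), (94, 35), -1.8) 0.665
rails ((0.6833, 0.1854), (184, 136), 88.6)
tower ((0.8289, 0.1806), (184, 127), 87.8)
top r1 fin ((0.4868, 0.3586), (23, 14), 22.0) body ((0.4847, 0.3613), (103, 39), 29.5)
top r2 fin ((0.5571, 0.4248), (24, 12), 23.6) body ((0.5568, 0.421), (103, 36), 21.5)
top r3 fin ((0.4437, -0.1999), (22, 11), 26.2) body ((0.4445, -0.1998), (103, 26), 25.0)
top r4 fin ((0.4677, -0.3759), (22, 12), 9.0) body ((0.4676, -0.3764), (103, 27), 15.1)
top sign ridge ((0.4358, 0.1713), (43, 14), 7.7) all ((0.4359, 0.1708), (90, 48), 7.1)
top handle ((0.4311, -0.014), (30, 13), -0.0) tray walls ((0.5459, 0.0134), (198, 160), 3.7)
top arm ((0.711, -0.2077), (98, 33), 5.0) 0.662
rails ((0.6787, -0.2058), (185, 142), -89.9)
tower ((0.8331, -0.2053), (185, 91), 89.1)
top arm ((0.7109, 0.1858), (98, 36), 0.3) 0.662
rails ((0.684, 0.1878), (183, 132), 89.5)
tower ((0.8318, 0.1833), (186, 91), 89.8)
```

View pics/both0.png

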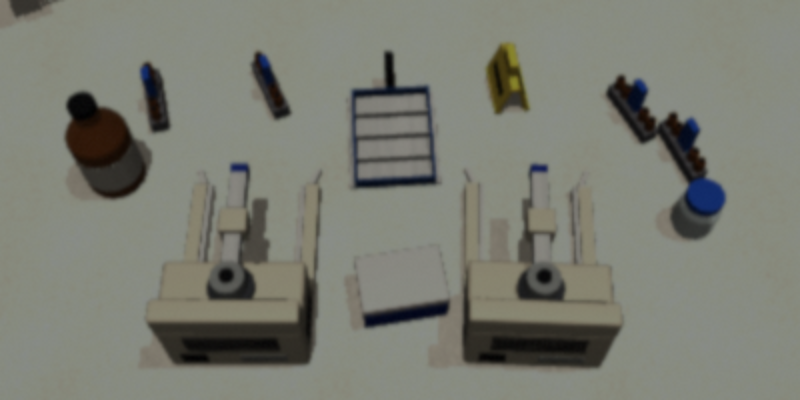

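```bash
cat > mv.py <<'E'
import sys; from h import *
def plan(x,y,z,a,o=None):
    o=o or monitor.get_obs(); M=R.from_euler('xyz',o["tool_rot"],degrees=True).as_matrix()
    d=M.T@(np.array([x,y,z])-o["tool_pos"])
    cur=np.degrees(np.arctan2(M[1,2],M[0,2]))
    t=(a-cur+90)%180-90      # world-yaw change of the jaw axis
    t=-t                      # tool x points down
    print("tgt",(x,y,z,a),"-> d",d.round(4),"turn",round(t,1),"rows>=",int(max(np.linalg.norm(d)/.0625,abs(t)/10.7))+1)
if __name__=="__main__":
    o=monitor.get_obs(); M=R.from_euler('xyz',o["tool_rot"],degrees=True).as_matrix()
    print("t",round(o["time_s"],2),"pos",o["tool_pos"].round(4),"jawyaw",np.degrees(np.arctan2(M[1,2],M[0,2])).round(1),"F",o["force"].round(1),"w",round(o["grip_width"],4),"q",o["qpos"].round(0))
    print("axes x",M[:,0].round(3),"y",M[:,1].round(3),"z",M[:,2].round(3))
    a=list(map(float,sys.argv[1:]))
    for i in range(0,len(a),4): plan(*a[i:i+4],o)
E
python3 mv.py 0.45 -.2 .3 90  .684 .184 .3 90
python3 - <<'E'
from an import *
for n in("scene","top"):
    w=np.load(n+"0.npy")
    for y in((-.23,-.18),(.16,.21)):
        for x in ((.668,.69),(.69,.715)):
            k=(w[...,0]>x[0])&(w[...,0]<x[1])&(w[...,1]>y[0])&(w[...,1]<y[1])&(w[...,2]>.143)&(w[...,2]<.158); P=w[k]
            print(n,x,len(P),P.mean(0).round(4),P.min(0).round(4),P.max(0).round(4))
E
```

```text
t 0.9 pos [ 0.282  -0.5857  0.2416] jawyaw -64.3 F [-0.6 -0.8  0.1] w 0.087 q [65. 18. -4. 83.  1. 79. -3.]
axes x [ 0. -0. -1.] y [ 0.901  0.434 -0.   ] z [ 0.434 -0.901  0.   ]
tgt (0.45, -0.2, 0.3, 90.0) -> d [-0.0584  0.3187 -0.2746] turn 25.7 rows>= 7
tgt (0.684, 0.184, 0.3, 90.0) -> d [-0.0585  0.6961 -0.519 ] turn 25.7 rows>= 14
scene (0.668, 0.69) 69 [ 0.6789 -0.2098  0.1501] [ 0.668  -0.2215  0.1439] [ 0.6895 -0.1987  0.1557]
scene (0.69, 0.715) 72 [ 0.7031 -0.2094  0.1503] [ 0.6904 -0.2209  0.1448] [ 0.7147 -0.1988  0.1567]
scene (0.668, 0.69) 63 [0.6783 0.1851 0.1498] [0.6683 0.1746 0.1432] [0.6886 0.1959 0.1546]
scene (0.69, 0.715) 70 [0.7013 0.1838 0.1494] [0.6901 0.1731 0.1436] [0.7142 0.1942 0.1535]
top (0.668, 0.69) 47 [ 0.6794 -0.2049  0.1504] [ 0.6682 -0.2178  0.1432] [ 0.6897 -0.1952  0.157 ]
top (0.69, 0.715) 54 [ 0.7031 -0.2056  0.1506] [ 0.6903 -0.2156  0.1462] [ 0.715  -0.1953  0.1564]
top (0.668, 0.69) 50 [0.6794 0.1891 0.1513] [0.6685 0.1775 0.1447] [0.6898 0.2    0.1554]
top (0.69, 0.715) 51 [0.7025 0.1869 0.1504] [0.6913 0.177  0.1438] [0.7132 0.1994 0.1557]
```

Request:
{"api": "step_arm", "payload": {"deltas": [[1, -0.058, 0.319, -0.275, 26], [1, -0.058, 0.319, -0.275, 26], [1, -0.058, 0.319, -0.275, 26], [1, -0.058, 0.319, -0.275, 26], [1, -0.058, 0.319, -0.275, 26], [1, -0.058, 0.319, -0.275, 26], [1, -0.058, 0.319, -0.275, 26], [1, -0.058, 0.319, -0.275, 26], [1, -0.058, 0.319, -0.275, 26]]}}

```text
time_s: 2.02
tool_pos: [0.4497, -0.2002, 0.2996]
tool_rot: [-14.3, 89.9, -104.6]
force: [-0.0, -0.3, 0.7]
grip_width: 0.0869
```

```bash
python3 mv.py .684 .187 .25 88 .684 .187 .142 88
```

```text
t 2.02 pos [ 0.4497 -0.2002  0.2996] jawyaw -90.3 F [-0.  -0.3  0.7] w 0.0869 q [ 41.  -2. -19.  99.  -0.  82. -69.]
axes x [-0.    -0.001 -1.   ] y [ 1.    -0.005 -0.   ] z [-0.005 -1.     0.001]
tgt (0.684, 0.187, 0.25, 88.0) -> d [ 0.0491  0.2322 -0.3885] turn 1.7 rows>= 8
tgt (0.684, 0.187, 0.142, 88.0) -> d [ 0.1571  0.2322 -0.3886] turn 1.7 rows>= 8
```

Request:
{"api": "step_arm", "payload": {"deltas": [[1, 0.049, 0.232, -0.389, 2], [1, 0.049, 0.232, -0.389, 2], [1, 0.049, 0.232, -0.389, 2], [1, 0.049, 0.232, -0.389, 2], [1, 0.049, 0.232, -0.389, 2], [1, 0.049, 0.232, -0.389, 2], [1, 0.049, 0.232, -0.389, 2], [1, 0.049, 0.232, -0.389, 2], [1, 0.049, 0.232, -0.389, 2]]}}

```text
time_s: 3.15
tool_pos: [0.6842, 0.1877, 0.2489]
tool_rot: [-66.3, 89.9, -158.6]
force: [-0.1, -0.6, -0.0]
grip_width: 0.0869
```

```bash
python3 mv.py .684 .187 .142 88
python3 - <<'E'
from an import *
im,d,m=cam("wrist"); W=cloud(d,m); save(im,"w1"); 
w=W
for x in ((.66,.675),(.675,.69),(.69,.705),(.705,.72)):
    k=(w[...,0]>x[0])&(w[...,0]<x[1])&(abs(w[...,1]-.187)<.03)&(w[...,2]>.143)&(w[...,2]<.157); P=w[k]
    print(x,len(P),P.mean(0).round(4),P.min(0).round(4),P.max(0).round(4)) if len(P) else None
E
```

```text
t 3.15 pos [0.6842 0.1877 0.2489] jawyaw -92.3 F [-0.1 -0.6 -0. ] w 0.0869 q [   6.   30.  -35.   71.   16.   84. -120.]
axes x [-0.002 -0.001 -1.   ] y [ 0.999 -0.04  -0.002] z [-0.04  -0.999  0.001]
tgt (0.684, 0.187, 0.142, 88.0) -> d [0.1069 0.     0.0006] turn -0.3 rows>= 2
(0.66, 0.675) 385 [0.6699 0.1882 0.1502] [0.6644 0.1774 0.1483] [0.6749 0.1994 0.1519]
(0.675, 0.69) 585 [0.6826 0.1877 0.15  ] [0.675  0.1769 0.1467] [0.69   0.199  0.1519]
(0.69, 0.705) 593 [0.6976 0.1873 0.15  ] [0.6902 0.1765 0.1475] [0.705  0.1982 0.1519]
(0.705, 0.72) 621 [0.7126 0.1867 0.15  ] [0.705  0.176  0.1479] [0.72   0.1975 0.1527]
```

View pics/w1.png

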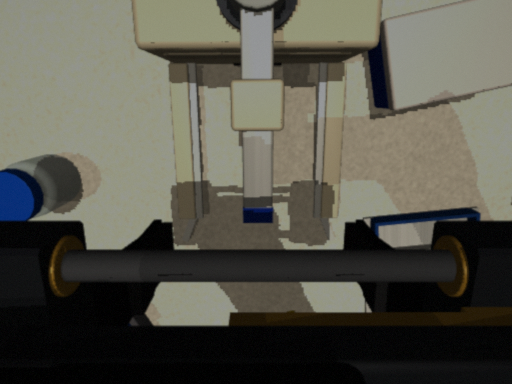

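Request:
{"api": "step_arm", "payload": {"deltas": [[1, 0.055, 0, 0, 0], [1, 0.107, 0, 0, 0], [1, 0.107, 0, 0, 0], [-1, 0.107, 0, 0, 0], [-1, 0.107, 0, 0, 0], [-1, 0.107, 0, 0, 0], [-1, 0.107, 0, 0, 0], [-1, 0.107, 0, 0, 0], [-1, 0.107, 0, 0, 0]], "newtons": 12}}

```text
time_s: 4.32
tool_pos: [0.684, 0.1884, 0.1435]
tool_rot: [-52.2, 90.0, -144.5]
force: [-0.4, -0.3, -0.0]
grip_width: 0.035
```

Request:
{"api": "step_arm", "payload": {"deltas": [[-1, 0, 0, -0.002, 0], [-1, 0, 0, -0.004, 0], [-1, 0, 0, -0.004, 0]]}}

```text
time_s: 4.7
tool_pos: [0.684, 0.1907, 0.1434]
tool_rot: [-21.9, 89.8, -114.3]
force: [-2.1, -4.6, 1.4]
grip_width: 0.0217
```

Request:
{"api": "step_arm", "payload": {"deltas": [[-1, 0, 0, 0, 0], [-1, 0, 0, 0, 0]]}}

```text
time_s: 4.95
tool_pos: [0.684, 0.1906, 0.1433]
tool_rot: [-24.9, 89.8, -117.3]
force: [-1.7, -4.7, 2.1]
grip_width: 0.0218
```

Request:
{"api": "step_arm", "payload": {"deltas": [[-1, 0, 0, 0.003, 0], [-1, 0, 0, 0.005, 0], [-1, 0, 0, 0.008, 0], [-1, 0, 0, 0.008, 0], [-1, 0, 0, 0.008, 0]]}}

```text
time_s: 5.58
tool_pos: [0.6837, 0.1862, 0.1434]
tool_rot: [173.4, 89.9, 81.3]
force: [2.2, 4.6, -2.8]
grip_width: 0.0221
```

Request:
{"api": "step_arm", "payload": {"deltas": [[-1, 0, 0, -0.003, 0], [-1, 0, 0, -0.006, 0], [-1, 0, 0, -0.009, 0], [-1, 0, 0, -0.009, 0], [-1, 0, 0, -0.009, 0]]}}

```text
time_s: 6.2
tool_pos: [0.6838, 0.1901, 0.1433]
tool_rot: [-25.8, 89.7, -118.2]
force: [-3.7, -4.2, 0.9]
grip_width: 0.022
```

Request:
{"api": "step_arm", "payload": {"deltas": [[-1, 0, 0, 0.003, 0], [-1, 0, 0, 0.006, 0], [-1, 0, 0, 0.009, 0], [-1, 0, 0, 0.009, 0], [-1, 0, 0, 0.009, 0]]}}

```text
time_s: 6.82
tool_pos: [0.6836, 0.1861, 0.1433]
tool_rot: [-176.8, 89.9, 91.0]
force: [0.4, 5.7, -5.0]
grip_width: 0.022
```

Request:
{"api": "step_arm", "payload": {"deltas": [[-1, 0, 0, -0.004, 0], [-1, 0, 0, -0.008, 0], [-1, 0, 0, -0.011, 0], [-1, 0, 0, -0.011, 0], [-1, 0, 0, -0.011, 0]]}}

```text
time_s: 7.45
tool_pos: [0.6838, 0.1907, 0.1433]
tool_rot: [-24.0, 89.6, -116.6]
force: [-6.7, -4.9, 0.5]
grip_width: 0.022
```

Request:
{"api": "step_arm", "payload": {"deltas": [[-1, 0, 0, 0.005, 0], [-1, 0, 0, 0.01, 0], [-1, 0, 0, 0.013, 0], [-1, 0, 0, 0.013, 0], [-1, 0, 0, 0.013, 0]]}}

```text
time_s: 8.07
tool_pos: [0.6835, 0.1853, 0.1433]
tool_rot: [174.4, 89.8, 82.2]
force: [-2.0, 6.2, -4.6]
grip_width: 0.0224
```

Request:
{"api": "step_arm", "payload": {"deltas": [[-1, 0, 0, -0.005, 0], [-1, 0, 0, -0.01, 0], [-1, 0, 0, -0.013, 0], [-1, 0, 0, -0.013, 0], [-1, 0, 0, -0.013, 0]]}}

```text
time_s: 8.7
tool_pos: [0.6839, 0.1909, 0.1433]
tool_rot: [-22.4, 89.6, -114.9]
force: [-6.3, -5.8, -0.1]
grip_width: 0.0217
```

Request:
{"api": "step_arm", "payload": {"deltas": [[-1, 0, 0, 0.004, 0], [-1, 0, 0, 0.007, 0], [-1, 0, 0, 0.007, 0], [1, 0, 0, 0.007, 0], [1, 0, 0, 0.007, 0], [1, 0, 0, 0.007, 0], [1, 0, 0, 0.007, 0], [1, -0.05, 0, 0.007, 0], [1, -0.11, 0, 0.007, 0], [1, -0.11, 0, 0.007, 0]]}}

```text
time_s: 9.95
tool_pos: [0.6866, 0.1899, 0.2606]
tool_rot: [109.9, 89.3, 17.6]
force: [0.3, 0.3, 0.9]
grip_width: 0.0825
```

```bash
python3 mv.py  .684 -.207 .25 90
```

```text
t 9.95 pos [0.6866 0.1899 0.2606] jawyaw -92.3 F [0.3 0.3 0.9] w 0.0825 q [   6.   29.  -35.   71.   16.   84. -120.]
axes x [ 0.011  0.004 -1.   ] y [ 0.999 -0.04   0.011] z [-0.04  -0.999 -0.004]
tgt (0.684, -0.207, 0.25, 90.0) -> d [0.0092 0.0132 0.3968] turn -2.3 rows>= 7
```

Request:
{"api": "step_arm", "payload": {"deltas": [[1, 0.009, 0.013, 0.397, -2], [1, 0.009, 0.013, 0.397, -2], [1, 0.009, 0.013, 0.397, -2], [1, 0.009, 0.013, 0.397, -2], [1, 0.009, 0.013, 0.397, -2], [1, 0.009, 0.013, 0.397, -2], [1, 0.009, 0.013, 0.397, -2], [1, 0.009, 0.013, 0.397, -2]]}}

```text
time_s: 10.95
tool_pos: [0.6806, -0.2109, 0.2435]
tool_rot: [-91.9, 89.9, 177.6]
force: [-0.0, 0.1, -0.2]
grip_width: 0.0871
```

```bash
python3 - <<'E'
from an import *
im,d,m=cam("wrist"); W=cloud(d,m); save(im,"w2"); 
w=W
for x in ((.66,.675),(.675,.69),(.69,.705),(.705,.72)):
    k=(w[...,0]>x[0])&(w[...,0]<x[1])&(abs(w[...,1]+.207)<.03)&(w[...,2]>.143)&(w[...,2]<.157); P=w[k]
    print(x,len(P),P.mean(0).round(4),P.min(0).round(4),P.max(0).round(4)) if len(P) else None
E
python3 mv.py .684 -.207 .142 90
```

```text
(0.66, 0.675) 385 [ 0.67   -0.2083  0.1503] [ 0.6649 -0.219   0.1487] [ 0.675  -0.1977  0.1524]
(0.675, 0.69) 608 [ 0.6824 -0.2084  0.15  ] [ 0.675  -0.2191  0.1471] [ 0.69   -0.1973  0.1523]
(0.69, 0.705) 644 [ 0.6975 -0.2084  0.15  ] [ 0.6901 -0.2191  0.1474] [ 0.7049 -0.1975  0.1519]
(0.705, 0.72) 657 [ 0.7125 -0.2082  0.15  ] [ 0.7052 -0.2192  0.1472] [ 0.7197 -0.1972  0.1519]
t 11.0 pos [ 0.6812 -0.2076  0.244 ] jawyaw -90.3 F [-0.3  0.5  0.1] w 0.0873 q [ 34.  29. -29.  72.  14.  83. -84.]
axes x [-0.     0.002 -1.   ] y [ 1.    -0.005 -0.   ] z [-0.005 -1.    -0.002]
tgt (0.684, -0.207, 0.142, 90.0) -> d [ 0.102   0.0028 -0.0004] turn -0.3 rows>= 2
```

Request:
{"api": "step_arm", "payload": {"deltas": [[1, 0.055, 0.003, 0.001, 0], [1, 0.101, 0.003, 0.001, 0], [1, 0.101, 0.003, 0.001, 0], [-1, 0.101, 0.003, 0.001, 0], [-1, 0.101, 0.003, 0.001, 0], [-1, 0.101, 0.003, 0.001, 0], [-1, 0.101, 0.003, 0.001, 0], [-1, 0.101, 0.003, 0.001, 0], [-1, 0.101, 0.003, 0.001, 0], [-1, 0.101, 0.003, 0.001, 0], [-1, 0.101, 0.003, 0.001, 0]]}}

```text
time_s: 12.38
tool_pos: [0.6841, -0.2094, 0.1434]
tool_rot: [-143.1, 90.0, 126.7]
force: [-0.4, 1.0, 0.6]
grip_width: 0.0217
```

Request:
{"api": "step_arm", "payload": {"deltas": [[-1, 0, 0, -0.002, 0], [-1, 0, 0, -0.004, 0], [-1, 0, 0, -0.006, 0], [-1, 0, 0, -0.006, 0], [-1, 0, 0, -0.006, 0]]}}

```text
time_s: 13.0
tool_pos: [0.6838, -0.2047, 0.1434]
tool_rot: [-41.3, 89.9, -131.6]
force: [-1.1, -2.2, -0.4]
grip_width: 0.0219
```

Request:
{"api": "step_arm", "payload": {"deltas": [[-1, 0, 0, -0.002, 0], [-1, 0, 0, -0.004, 0], [-1, 0, 0, -0.006, 0], [-1, 0, 0, -0.006, 0], [-1, 0, 0, -0.006, 0]]}}

```text
time_s: 13.62
tool_pos: [0.6839, -0.1978, 0.1434]
tool_rot: [-86.4, 89.9, -176.7]
force: [-3.6, -2.6, -0.3]
grip_width: 0.0223
```

Request:
{"api": "step_arm", "payload": {"deltas": [[-1, 0, 0, -0.001, 0], [-1, 0, 0, -0.002, 0], [-1, 0, 0, -0.002, 0], [-1, 0, 0, -0.002, 0]]}}

```text
time_s: 14.12
tool_pos: [0.6842, -0.1957, 0.1434]
tool_rot: [-115.9, 90.0, 153.8]
force: [-4.1, -2.8, -0.4]
grip_width: 0.0228
```

Request:
{"api": "step_arm", "payload": {"deltas": [[-1, 0, 0, 0.005, 0], [-1, 0, 0, 0.01, 0], [-1, 0, 0, 0.015, 0], [-1, 0, 0, 0.02, 0], [-1, 0, 0, 0.023, 0], [-1, 0, 0, 0.023, 0], [-1, 0, 0, 0.023, 0]]}}

```text
time_s: 15.0
tool_pos: [0.6849, -0.2182, 0.1436]
tool_rot: [108.5, 89.9, 18.2]
force: [0.5, 3.3, -2.4]
grip_width: 0.0228
```

Request:
{"api": "step_arm", "payload": {"deltas": [[-1, 0, 0, 0.001, 0], [-1, 0, 0, 0.002, 0], [-1, 0, 0, 0.002, 0], [-1, 0, 0, 0.002, 0]]}}

```text
time_s: 15.5
tool_pos: [0.6848, -0.2187, 0.1436]
tool_rot: [156.4, 89.9, 66.2]
force: [0.4, 5.7, -1.6]
grip_width: 0.0235
```

Request:
{"api": "step_arm", "payload": {"deltas": [[-1, 0, 0, -0.005, 0], [-1, 0, 0, -0.01, 0], [-1, 0, 0, -0.015, 0], [-1, 0, 0, -0.02, 0], [-1, 0, 0, -0.024, 0], [-1, 0, 0, -0.024, 0], [-1, 0, 0, -0.024, 0]]}}

```text
time_s: 16.38
tool_pos: [0.6834, -0.1978, 0.1435]
tool_rot: [-60.8, 89.9, -151.1]
force: [-4.1, -1.5, -0.5]
grip_width: 0.0224
```

Request:
{"api": "step_arm", "payload": {"deltas": [[-1, 0, 0, 0.005, 0], [-1, 0, 0, 0.01, 0], [-1, 0, 0, 0.015, 0], [-1, 0, 0, 0.02, 0], [-1, 0, 0, 0.024, 0], [-1, 0, 0, 0.024, 0], [-1, 0, 0, 0.024, 0]]}}

```text
time_s: 17.25
tool_pos: [0.6847, -0.2187, 0.1436]
tool_rot: [162.5, 89.9, 72.3]
force: [-1.9, 5.5, -0.1]
grip_width: 0.0231
```

Request:
{"api": "step_arm", "payload": {"deltas": [[-1, 0, 0, -0.006, 0], [-1, 0, 0, -0.012, 0], [-1, 0, 0, -0.012, 0], [1, 0, 0, -0.012, 0], [1, 0, 0, -0.012, 0], [1, 0, 0, -0.012, 0], [1, 0, 0, -0.012, 0], [1, -0.05, 0, -0.012, 0], [1, -0.11, 0, -0.012, 0], [1, -0.15, 0, -0.012, 0], [1, -0.15, 0, -0.012, 0]]}}

```text
time_s: 18.62
tool_pos: [0.686, -0.2088, 0.2987]
tool_rot: [75.7, 89.5, -14.6]
force: [-0.1, -0.1, -0.5]
grip_width: 0.0855
```

```bash
python3 mv.py .445 -.202 .3 115.5  .47 -.378 .3 105
```

```text
t 18.62 pos [ 0.686  -0.2088  0.2987] jawyaw -90.3 F [-0.1 -0.1 -0.5] w 0.0855 q [ 34.  28. -29.  66.  13.  88. -83.]
axes x [ 0.008 -0.002 -1.   ] y [ 1.    -0.005  0.008] z [-0.005 -1.     0.002]
tgt (0.445, -0.202, 0.3, 115.5) -> d [-0.0032 -0.241  -0.0056] turn -25.8 rows>= 4
tgt (0.47, -0.378, 0.3, 105.0) -> d [-0.0027 -0.2151  0.1703] turn -15.3 rows>= 5
```

```bash
cat > loc.py <<'E'
from an import *
N={"rack":(.078,.095),"sign":(.076,.1)}
def loc(things=("rack","sign")):
    C={}
    out=[]
    for n in("scene","top"):
        im,d,m=cam(n); C[n]=cloud(d,m)
        for t in things:
            for r in regions_of(n,t+"_1" if t=="rack" else t):
                if r["p"]<.3: continue
                P=C[n][cv2.dilate(r["pixels"].astype(np.uint8),np.ones((3,3)))>0]; P=P[~np.isnan(P[:,0])]
                B=P[(P[:,2]>.012)&(P[:,2]<.1)]; P=P[(P[:,2]>N[t][0])&(P[:,2]<N[t][1])]
                if len(P)>5: print(n,t,round(r["p"],2),fit(P),"body",fit(B)[1:],"z",P[:,2].max().round(3))
    return C
if __name__=="__main__": loc()
E
python3 loc.py;python3 mv.py .445 -.202 .25 115.5 .445 -.202 .072 115.5
```

```text
scene rack 0.81 ((0.49, 0.354), (25, 13), 28.0) body ((104, 40), 25.5) z 0.088
scene sign 0.69 ((0.4367, 0.1673), (47, 15), 6.7) body ((93, 46), 6.3) z 0.097
top rack 0.79 ((0.5571, 0.4249), (23, 12), 20.5) body ((102, 40), 29.3) z 0.094
top rack 0.66 ((0.487, 0.3581), (24, 12), 27.0) body ((103, 27), 26.1) z 0.091
top rack 0.51 ((0.4444, -0.1997), (23, 11), 27.1) body ((103, 26), 24.4) z 0.091
t 18.93 pos [ 0.6835 -0.2089  0.2915] jawyaw -90.3 F [-0.4  0.1  0.1] w 0.0869 q [ 34.  28. -29.  67.  13.  88. -83.]
axes x [-0.003  0.001 -1.   ] y [ 1.    -0.005 -0.003] z [-0.005 -1.    -0.001]
tgt (0.445, -0.202, 0.25, 115.5) -> d [ 0.0423 -0.2384 -0.0057] turn -25.8 rows>= 4
tgt (0.445, -0.202, 0.072, 115.5) -> d [ 0.2203 -0.2379 -0.0056] turn -25.8 rows>= 6
```

Request:
{"api": "step_arm", "payload": {"deltas": [[0.2, 0.042, -0.238, -0.006, -26], [0.2, 0.042, -0.238, -0.006, -26], [0.2, 0.042, -0.238, -0.006, -26], [0.2, 0.042, -0.238, -0.006, -26], [0.2, 0.042, -0.238, -0.006, -26], [0.2, 0.1, -0.238, -0.006, -26], [0.2, 0.16, -0.238, -0.006, -26], [0.2, 0.219, -0.238, -0.006, -26], [0.2, 0.219, -0.238, -0.006, -26]]}}

```text
time_s: 20.05
tool_pos: [0.4434, -0.1995, 0.0705]
tool_rot: [-153.8, 89.4, 142.0]
force: [0.3, 0.1, 0.7]
grip_width: 0.0522
```

Request:
{"api": "step_arm", "payload": {"deltas": [[-1, 0, 0, 0, 0], [-1, 0, 0, 0, 0], [-1, 0, 0, 0, 0], [-1, 0, 0, 0, 0], [-1, 0, 0, 0, 0], [-1, 0, 0, 0, 0], [-1, -0.03, 0, 0, 0], [-1, -0.09, 0, 0, 0], [-1, -0.13, 0, 0, 0], [-1, -0.13, 0, 0, 0]], "newtons": 30}}

```text
time_s: 21.3
tool_pos: [0.4482, -0.2025, 0.2078]
tool_rot: [29.4, 89.6, -34.9]
force: [0.1, 0.1, -1.0]
grip_width: 0.0113
```

```bash
python3 mv.py .45 -.02 .2 0
```

```text
t 21.3 pos [ 0.4482 -0.2025  0.2078] jawyaw -64.3 F [ 0.1  0.1 -1. ] w 0.0113 q [ 55.   1. -34. 107.   1.  72. -44.]
axes x [ 0.005 -0.004 -1.   ] y [0.901 0.434 0.003] z [ 0.434 -0.901  0.006]
tgt (0.45, -0.02, 0.2, 0.0) -> d [ 0.0071  0.0808 -0.1637] turn -64.3 rows>= 7
```

```bash
python3 mv.py .53 -.18 .3 0
```

```text
t 21.3 pos [ 0.4482 -0.2025  0.2078] jawyaw -64.3 F [ 0.1  0.1 -1. ] w 0.0113 q [ 55.   1. -34. 107.   1.  72. -44.]
axes x [ 0.005 -0.004 -1.   ] y [0.901 0.434 0.003] z [ 0.434 -0.901  0.006]
tgt (0.53, -0.18, 0.3, 0.0) -> d [-0.0919  0.0838  0.0158] turn -64.3 rows>= 7
```

Request:
{"api": "step_arm", "payload": {"deltas": [[-1, -0.092, 0.084, 0.016, -64], [-1, -0.092, 0.084, 0.016, -64], [-1, -0.092, 0.084, 0.016, -64], [-1, -0.092, 0.084, 0.016, -64], [-1, -0.092, 0.084, 0.016, -64], [-1, -0.092, 0.084, 0.016, -64], [-1, -0.092, 0.084, 0.016, -64], [-1, -0.092, 0.084, 0.016, -64]]}}

```text
time_s: 22.3
tool_pos: [0.5285, -0.1796, 0.2956]
tool_rot: [153.5, 89.9, 153.1]
force: [0.3, -0.1, -0.5]
grip_width: 0.0116
```

```bash
python3 - <<'E'
from an import *
im,d,m=cam("wrist"); W=cloud(d,m); save(im,"w3"); np.save("w3.npy",W)
r=regions_of("wrist","tray")
for q in r: print(q["p"],q["pixel"],q["pixels"].sum())
w=W
for nm,(x,y,zl,zh) in {"handle":((.4,.46),(-.05,.03),.055,.08),"walls":((.45,.65),(-.1,.1),.012,.03),"flange+":((.45,.65),(-.1,.1),.003,.03)}.items():
    k=(w[...,0]>x[0])&(w[...,0]<x[1])&(w[...,1]>y[0])&(w[...,1]<y[1])&(w[...,2]>zl)&(w[...,2]<zh); P=w[k]; print(nm,len(P)); print(fit(P) if len(P)>5 else "")
E
python3 mv.py
```

```text
0.86 [255.1, 29.1] 11108
handle 384
((0.4336, -0.0191), (35, 7), 3.3)
walls 1805
((0.5341, -0.0344), (166, 70), 3.1)
flange+ 10169
((0.5343, -0.0365), (166, 81), 3.4)
t 22.4 pos [ 0.5287 -0.1796  0.2961] jawyaw -0.4 F [ 0.3 -0.1 -1.4] w 0.0114 q [ 53.   9. -42.  90.   6.  83.  11.]
axes x [-0.001  0.    -1.   ] y [0.007 1.    0.   ] z [ 1.    -0.007 -0.001]
```

View pics/w3.png

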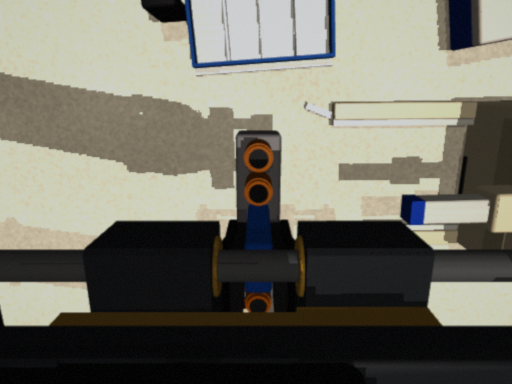

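```bash
python3 mv.py .593 -.006 .17 3.2 .593 -.006 .077 3.2
```

```text
t 22.4 pos [ 0.5287 -0.1796  0.2961] jawyaw -0.4 F [ 0.3 -0.1 -1.4] w 0.0114 q [ 53.   9. -42.  90.   6.  83.  11.]
axes x [-0.001  0.    -1.   ] y [0.007 1.    0.   ] z [ 1.    -0.007 -0.001]
tgt (0.593, -0.006, 0.17, 3.2) -> d [0.1261 0.174  0.0632] turn -3.6 rows>= 4
tgt (0.593, -0.006, 0.077, 3.2) -> d [0.2191 0.174  0.0633] turn -3.6 rows>= 5
```

Request:
{"api": "step_arm", "payload": {"deltas": [[-1, 0.126, 0.174, 0.063, -3.6], [-1, 0.126, 0.174, 0.063, -3.6], [-1, 0.126, 0.174, 0.063, -3.6], [-1, 0.126, 0.174, 0.063, -3.6], [-1, 0.126, 0.174, 0.063, -3.6], [-1, 0.126, 0.174, 0.063, -3.6]]}}

```text
time_s: 23.15
tool_pos: [0.5929, -0.007, 0.1708]
tool_rot: [-79.6, 89.9, -76.4]
force: [0.5, -0.3, -0.6]
grip_width: 0.0116
```

```bash
python3 mv.py .593 -.006 .1 3.2 .593 -.006 .077 3.2
```

```text
t 23.15 pos [ 0.5929 -0.007   0.1708] jawyaw 3.2 F [ 0.5 -0.3 -0.6] w 0.0116 q [ 36.  20. -46.  96.  15.  71. -10.]
axes x [ 0.    -0.001 -1.   ] y [-0.056  0.998 -0.001] z [0.998 0.056 0.   ]
tgt (0.593, -0.006, 0.1, 3.2) -> d [0.0708 0.0011 0.0001] turn 0.0 rows>= 2
tgt (0.593, -0.006, 0.077, 3.2) -> d [0.0938 0.0011 0.0001] turn 0.0 rows>= 2
```

Lower, release a little (28 mm), rise.

Request:
{"api": "step_arm", "payload": {"deltas": [[-1, 0.05, 0.001, 0, 0], [-1, 0.085, 0.001, 0, 0], [-1, 0.094, 0.001, 0, 0], [-1, 0.094, 0.001, 0, 0]]}}

```text
time_s: 23.65
tool_pos: [0.595, -0.0035, 0.0824]
tool_rot: [8.8, 89.7, 12.0]
force: [-7.6, 5.1, 23.8]
grip_width: 0.0121
```

Request:
{"api": "step_arm", "payload": {"deltas": [[-0.36, 0, 0, 0, 0], [-0.36, 0, 0, 0, 0], [-0.36, 0, 0, 0, 0], [-0.36, -0.05, 0, 0, 0], [-0.36, -0.11, 0, 0, 0], [-0.36, -0.15, 0, 0, 0], [-0.36, -0.15, 0, 0, 0]]}}

```text
time_s: 24.52
tool_pos: [0.5947, -0.0051, 0.2302]
tool_rot: [-11.4, 89.6, -8.2]
force: [0.3, -0.2, -0.1]
grip_width: 0.0277
```

```bash
python3 loc.py; python3 mv.py .47 -.379 .2 105 .47 -.379 .071 105
```

```text
scene rack 0.71 ((0.4711, -0.3811), (25, 12), 14.0) body ((111, 26), 15.1) z 0.089
scene rack 0.64 ((0.5978, -0.0024), (26, 12), -84.9) body ((113, 83), -89.3) z 0.095
scene rack 0.63 ((0.601, 0.4179), (108, 17), -5.1) body ((143, 54), 9.0) z 0.09
scene rack 0.57 ((0.4896, 0.3545), (23, 10), 21.6) body ((104, 26), 29.5) z 0.088
scene sign 0.66 ((0.4378, 0.1672), (46, 15), 7.6) body ((97, 47), 7.3) z 0.094
top rack 0.58 ((0.4677, -0.3761), (22, 13), 12.0) body ((103, 28), 15.0) z 0.092
top rack 0.56 ((0.487, 0.3582), (23, 13), 24.9) body ((103, 33), 31.0) z 0.089
top rack 0.5 ((0.5571, 0.4246), (24, 12), 21.4) body ((105, 40), 27.2) z 0.09
top sign 0.9 ((0.4359, 0.1712), (43, 14), 8.6) body ((90, 48), 7.5) z 0.098
t 24.82 pos [ 0.5918 -0.0053  0.2249] jawyaw 3.3 F [ 0.3 -1.   0.8] w 0.0282 q [ 37.  18. -47.  92.  13.  77.  -9.]
axes x [-0.003  0.    -1.   ] y [-0.058  0.998  0.   ] z [ 0.998  0.058 -0.003]
tgt (0.47, -0.379, 0.2, 105.0) -> d [ 0.0251 -0.3661 -0.1431] turn 78.3 rows>= 8
tgt (0.47, -0.379, 0.071, 105.0) -> d [ 0.1541 -0.3662 -0.1428] turn 78.3 rows>= 8
```

```bash
python3 mv.py .53 -.15 .32 3.3
```

```text
t 24.82 pos [ 0.5918 -0.0053  0.2249] jawyaw 3.3 F [ 0.3 -1.   0.8] w 0.0282 q [ 37.  18. -47.  92.  13.  77.  -9.]
axes x [-0.003  0.    -1.   ] y [-0.058  0.998  0.   ] z [ 0.998  0.058 -0.003]
tgt (0.53, -0.15, 0.32, 3.3) -> d [-0.095  -0.1409 -0.0703] turn 0.0 rows>= 3
```

Request:
{"api": "step_arm", "payload": {"deltas": [[-0.36, -0.095, -0.141, -0.07, 0], [-0.36, -0.095, -0.141, -0.07, 0], [-0.36, -0.095, -0.141, -0.07, 0], [-0.36, -0.095, -0.141, -0.07, 0], [-0.36, -0.095, -0.141, -0.07, 0]]}}

```text
time_s: 25.45
tool_pos: [0.5307, -0.1491, 0.3206]
tool_rot: [129.0, 89.9, 132.4]
force: [0.7, 0.9, 0.4]
grip_width: 0.0282
```

```bash
cat > tray.py <<'E'
from an import *
im,d,m=cam("wrist"); w=cloud(d,m); 
import sys; save(im[:230],sys.argv[1]); np.save("wt.npy",w)
T=(.45,.65)
for nm,(x,y,zl,zh) in {"handle":((.4,.46),(-.05,.03),.055,.08),"walls":((.45,.65),(-.1,.1),.014,.026),"flange+":((.45,.65),(-.1,.1),.003,.009),"vialtop":((.45,.65),(-.1,.1),.04,.06),"rackblk":((.45,.65),(-.1,.1),.027,.036),"fin":((.45,.65),(-.1,.1),.08,.1)}.items():
    k=(w[...,0]>x[0])&(w[...,0]<x[1])&(w[...,1]>y[0])&(w[...,1]<y[1])&(w[...,2]>zl)&(w[...,2]<zh); P=w[k]
    if len(P)>20: print(nm,len(P),fit(P),"z med",np.median(P[:,2]).round(4),"lo",np.percentile(P,2,0).round(3),"hi",np.percentile(P,98,0).round(3))
E
python3 tray.py w4
```

```text
handle 531 ((0.4335, -0.0152), (35, 14), 3.3) z med 0.0693 lo [ 0.418 -0.023  0.059] hi [ 0.451 -0.008  0.071]
walls 1850 ((0.5333, -0.0181), (166, 102), 3.3) z med 0.021 lo [ 0.451 -0.072  0.015] hi [0.617 0.032 0.024]
flange+ 8938 ((0.5424, -0.0212), (182, 122), -0.8) z med 0.005 lo [ 0.457 -0.076  0.003] hi [0.587 0.034 0.007]
vialtop 849 ((0.5346, -0.0324), (155, 91), 15.8) z med 0.0462 lo [ 0.451 -0.059  0.04 ] hi [0.61  0.026 0.059]
rackblk 272 ((0.5294, -0.0174), (158, 94), 3.0) z med 0.0333 lo [ 0.451 -0.061  0.028] hi [0.606 0.033 0.036]
fin 430 ((0.595, 0.0009), (26, 12), -86.6) z med 0.0965 lo [ 0.589 -0.012  0.081] hi [0.601 0.013 0.099]
```

View pics/w4.png

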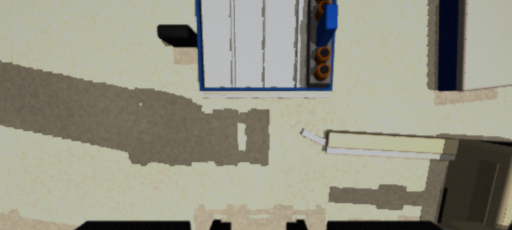

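```bash
python3 - <<'E'
from an import *
w=np.load("wt.npy"); k=(w[...,0]>.578)&(w[...,0]<.612)&(w[...,1]>-.1)&(w[...,1]<.06)&(w[...,2]>.02)&(w[...,2]<.11); P=w[k]
for y in np.arange(-.075,.05,.006):
    q=P[(P[:,1]>=y)&(P[:,1]<y+.006)]
    if len(q): print(round(y,3),len(q),"zmax",np.percentile(q[:,2],[10,50,95]).round(4),"x",q[:,0].min().round(4),q[:,0].max().round(4))
E
python3 mv.py .594 .001 .2 3.3
```

```text
-0.069 70 zmax [0.021  0.0223 0.0235] x 0.5789 0.6115
-0.063 142 zmax [0.0225 0.036  0.0472] x 0.579 0.6111
-0.057 142 zmax [0.0456 0.0477 0.0653] x 0.5854 0.6118
-0.051 152 zmax [0.0443 0.0612 0.0706] x 0.5851 0.6113
-0.045 125 zmax [0.0425 0.0658 0.0699] x 0.5849 0.6107
-0.039 139 zmax [0.0417 0.0447 0.0641] x 0.5844 0.6103
-0.033 150 zmax [0.0408 0.0618 0.0675] x 0.584 0.6098
-0.027 123 zmax [0.0383 0.0626 0.067 ] x 0.5838 0.6091
-0.021 142 zmax [0.0384 0.0419 0.0615] x 0.5832 0.6091
-0.015 227 zmax [0.0394 0.0723 0.0956] x 0.5831 0.6084
-0.009 184 zmax [0.0379 0.0853 0.0994] x 0.5828 0.612
-0.003 179 zmax [0.0373 0.0887 0.0988] x 0.5825 0.6009
0.003 171 zmax [0.0357 0.0867 0.0978] x 0.5821 0.6006
0.009 152 zmax [0.0347 0.0504 0.0968] x 0.5817 0.6003
0.015 90 zmax [0.0331 0.0499 0.0589] x 0.5815 0.5941
0.021 97 zmax [0.0322 0.0356 0.0587] x 0.5811 0.5993
0.027 74 zmax [0.0311 0.0332 0.0423] x 0.5808 0.61
0.033 17 zmax [0.0203 0.0221 0.0325] x 0.5808 0.6115
t 25.5 pos [ 0.5308 -0.1481  0.3203] jawyaw 3.4 F [-0.4  1.  -0.6] w 0.0279 q [ 53.   8. -44.  89.   6.  85.  12.]
axes x [-0.002  0.002 -1.   ] y [-0.06   0.998  0.002] z [ 0.998  0.06  -0.001]
tgt (0.594, 0.001, 0.2, 3.3) -> d [0.1205 0.1449 0.0722] turn 0.1 rows>= 4
```

Request:
{"api": "step_arm", "payload": {"deltas": [[-0.36, 0.12, 0.143, 0.073, 0], [-0.36, 0.12, 0.143, 0.073, 0], [-0.36, 0.12, 0.143, 0.073, 0], [-0.36, 0.12, 0.143, 0.073, 0], [-0.36, 0.18, 0.143, 0.073, 0], [-0.36, 0.225, 0.143, 0.073, 0], [-0.36, 0.237, 0.143, 0.073, 0], [-0.36, 0.237, 0.143, 0.073, 0], [-1, 0.237, 0.143, 0.073, 0], [-1, 0.237, 0.143, 0.073, 0], [-1, 0.237, 0.143, 0.073, 0]], "newtons": 12}}

```text
time_s: 26.88
tool_pos: [0.5963, -0.0029, 0.0858]
tool_rot: [-16.6, 89.9, -13.3]
force: [-0.7, 0.6, 2.9]
grip_width: 0.0118
```

Request:
{"api": "step_arm", "payload": {"deltas": [[-1, -0.004, 0, 0, 0], [-1, -0.005, 0.003, 0, 0], [-1, -0.005, 0.006, 0, 0], [-1, -0.002, 0.006, 0, 0], [-1, 0.001, 0.006, 0, 0], [-1, 0.004, 0.006, 0, 0], [-1, 0.004, 0.006, 0, 0]]}}

```text
time_s: 27.75
tool_pos: [0.5959, -0.0004, 0.0817]
tool_rot: [-85.4, 89.7, -82.2]
force: [-2.9, -5.3, 8.2]
grip_width: 0.0121
```

Request:
{"api": "step_arm", "payload": {"deltas": [[-0.36, 0, 0, 0, 0], [-0.36, 0, 0, 0, 0], [-0.36, 0, 0, 0, 0], [-0.36, -0.05, 0, 0, 0], [-0.36, -0.11, -0.04, -0.02, 0], [-0.36, -0.17, -0.1, -0.04, 0], [-0.36, -0.22, -0.15, -0.05, 0], [-0.36, -0.22, -0.15, -0.05, 0], [-0.36, -0.22, -0.15, -0.05, 0]]}}

```text
time_s: 28.88
tool_pos: [0.5546, -0.1531, 0.3029]
tool_rot: [-36.6, 89.7, -33.6]
force: [0.4, 0.1, -0.8]
grip_width: 0.0277
```

```bash
python3 tray.py w5
python3 - <<'E'
from an import *
w=np.load("wt.npy"); k=(w[...,0]>.578)&(w[...,0]<.614)&(w[...,1]>-.1)&(w[...,1]<.06)&(w[...,2]>.012)&(w[...,2]<.11); P=w[k]
for y in np.arange(-.075,.05,.012):
    q=P[(P[:,1]>=y)&(P[:,1]<y+.006)]
    if len(q): print(round(y,3),len(q),"zmax",np.percentile(q[:,2],[10,50,95]).round(4),"x",q[:,0].min().round(4),q[:,0].max().round(4))
im=cv2.imread("pics/w5.png")[:110,180:350]; cv2.imwrite("pics/w5c.png",cv2.resize(im,None,fx=4,fy=4))
E
python3 mv.py
```

```text
handle 622 ((0.4337, -0.0153), (35, 14), 3.1) z med 0.0693 lo [ 0.418 -0.023  0.056] hi [ 0.451 -0.009  0.071]
walls 1900 ((0.5336, -0.0236), (166, 91), 3.1) z med 0.0209 lo [ 0.451 -0.072  0.015] hi [0.617 0.019 0.024]
flange+ 8980 ((0.5473, -0.0251), (190, 102), 2.9) z med 0.005 lo [ 0.457 -0.076  0.003] hi [0.597 0.023 0.007]
vialtop 547 ((0.5343, -0.0033), (162, 70), -12.7) z med 0.0535 lo [ 0.451 -0.053  0.041] hi [0.605 0.016 0.059]
rackblk 827 ((0.5309, -0.0204), (161, 79), 3.0) z med 0.0309 lo [ 0.451 -0.056  0.028] hi [0.612 0.019 0.034]
fin 385 ((0.5974, -0.0051), (24, 12), -87.4) z med 0.0898 lo [ 0.591 -0.017  0.082] hi [0.603 0.006 0.092]
-0.063 26 zmax [0.0204 0.0216 0.0225] x 0.5899 0.614
-0.051 139 zmax [0.0298 0.0518 0.0554] x 0.5872 0.6127
-0.039 148 zmax [0.0292 0.0315 0.0543] x 0.5863 0.614
-0.027 118 zmax [0.0291 0.0324 0.0549] x 0.5856 0.6139
-0.015 196 zmax [0.0297 0.0687 0.0908] x 0.5849 0.6139
-0.003 180 zmax [0.0301 0.0877 0.0911] x 0.5842 0.6138
0.009 99 zmax [0.0238 0.0312 0.0527] x 0.5834 0.614
0.021 22 zmax [0.0184 0.0228 0.0321] x 0.5829 0.6139
t 28.93 pos [ 0.5542 -0.1504  0.3011] jawyaw 3.2 F [ 0.8  0.6 -0.3] w 0.0277 q [ 52.  12. -46.  88.   9.  84.   9.]
axes x [ 0.002 -0.    -1.   ] y [-0.055  0.998 -0.   ] z [0.998 0.055 0.002]
```

View pics/w5c.png

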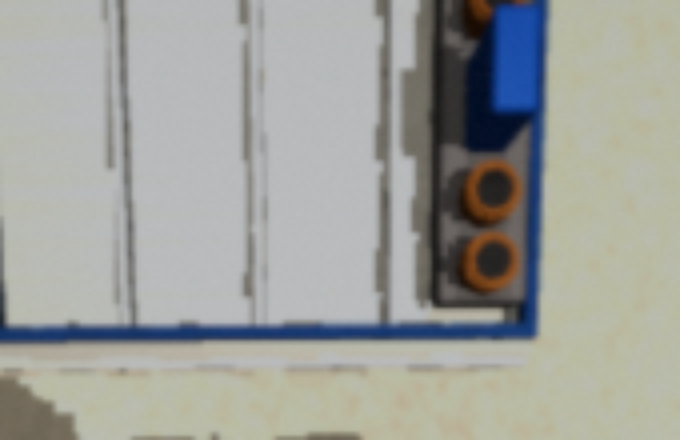

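```bash
python3 mv.py .4695 -.3785 .2 105 .4695 -.3785 .071 105
```

```text
t 28.93 pos [ 0.5542 -0.1504  0.3011] jawyaw 3.2 F [ 0.8  0.6 -0.3] w 0.0277 q [ 52.  12. -46.  88.   9.  84.   9.]
axes x [ 0.002 -0.    -1.   ] y [-0.055  0.998 -0.   ] z [0.998 0.055 0.002]
tgt (0.4695, -0.3785, 0.2, 105.0) -> d [ 0.1011 -0.223  -0.0974] turn 78.2 rows>= 8
tgt (0.4695, -0.3785, 0.071, 105.0) -> d [ 0.2301 -0.223  -0.0976] turn 78.2 rows>= 8
```

Request:
{"api": "step_arm", "payload": {"deltas": [[0.1, 0.06, -0.223, -0.097, 78], [0.1, 0.06, -0.223, -0.097, 78], [0.1, 0.06, -0.223, -0.097, 78], [0.1, 0.06, -0.223, -0.097, 78], [0.1, 0.06, -0.223, -0.097, 78], [0.1, 0.08, -0.223, -0.097, 78], [0.1, 0.1, -0.223, -0.097, 78], [0.1, 0.12, -0.223, -0.097, 78], [0.1, 0.15, -0.223, -0.097, 78], [0.1, 0.15, -0.223, -0.097, 78]]}}

```text
time_s: 30.18
tool_pos: [0.4689, -0.3743, 0.1467]
tool_rot: [-153.1, 89.6, 132.4]
force: [-1.1, -0.5, -0.4]
grip_width: 0.048
```

```bash
python3 mv.py .4695 -.3785 .071 105
```

```text
t 30.18 pos [ 0.4689 -0.3743  0.1467] jawyaw -74.5 F [-1.1 -0.5 -0.4] w 0.048 q [ 60.  19. -28.  96.   9.  68. -45.]
axes x [-0.005  0.006 -1.   ] y [ 0.964  0.267 -0.003] z [ 0.267 -0.964 -0.007]
tgt (0.4695, -0.3785, 0.071, 105.0) -> d [ 0.0757 -0.0003  0.0048] turn 0.5 rows>= 2
```

Request:
{"api": "step_arm", "payload": {"deltas": [[0.1, 0.04, 0, 0, 0], [0.1, 0.076, 0, 0, 0], [0.1, 0.076, 0, 0, 0], [0.1, 0.076, 0, 0, 0]]}}

```text
time_s: 30.68
tool_pos: [0.4714, -0.3778, 0.0763]
tool_rot: [43.8, 89.9, -30.9]
force: [0.3, -0.6, 0.1]
grip_width: 0.0482
```

```bash
python3 mv.py .4695 -.3785 .071 105
```

```text
t 30.68 pos [ 0.4714 -0.3778  0.0763] jawyaw -74.6 F [ 0.3 -0.6  0.1] w 0.0482 q [ 59.  23. -27. 100.  12.  60. -47.]
axes x [ 0.002 -0.001 -1.   ] y [0.964 0.265 0.002] z [ 0.265 -0.964  0.002]
tgt (0.4695, -0.3785, 0.071, 105.0) -> d [ 0.0053 -0.002   0.0002] turn 0.4 rows>= 1
```

Request:
{"api": "step_arm", "payload": {"deltas": [[0.1, 0.005, -0.002, 0, 0], [-1, 0.005, -0.002, 0, 0], [-1, 0.005, -0.002, 0, 0], [-1, 0.005, -0.002, 0, 0], [-1, 0.005, -0.002, 0, 0], [-1, 0.005, -0.002, 0, 0], [-1, -0.03, -0.002, 0, 0], [-1, -0.09, -0.002, 0, 0], [-1, -0.15, -0.002, 0, 0], [-1, -0.15, -0.002, 0, 0]], "newtons": 30}}

```text
time_s: 31.92
tool_pos: [0.4709, -0.3797, 0.2306]
tool_rot: [32.9, 89.4, -41.8]
force: [0.1, -0.7, -1.6]
grip_width: 0.0118
```

```bash
python3 mv.py .55 -.16 .25 3.2
```

```text
t 31.93 pos [ 0.4709 -0.3797  0.2306] jawyaw -74.7 F [ 0.1 -0.7 -1.6] w 0.0118 q [ 61.  15. -29.  91.   7.  76. -44.]
axes x [ 0.008 -0.007 -1.   ] y [0.964 0.264 0.006] z [ 0.264 -0.964  0.009]
tgt (0.55, -0.16, 0.25, 3.2) -> d [-0.0204  0.1345 -0.1908] turn -77.9 rows>= 8
```

Request:
{"api": "step_arm", "payload": {"deltas": [[-1, -0.02, 0.134, -0.191, -78], [-1, -0.02, 0.134, -0.191, -78], [-1, -0.02, 0.134, -0.191, -78], [-1, -0.02, 0.134, -0.191, -78], [-1, -0.02, 0.134, -0.191, -78], [-1, -0.02, 0.134, -0.191, -78], [-1, -0.02, 0.134, -0.191, -78], [-1, -0.02, 0.134, -0.191, -78], [-1, -0.02, 0.134, -0.191, -78], [-1, -0.02, 0.134, -0.191, -78]]}}

```text
time_s: 33.17
tool_pos: [0.5465, -0.1586, 0.2439]
tool_rot: [160.8, 89.9, 164.0]
force: [0.1, -0.2, -0.7]
grip_width: 0.0116
```

```bash
cat > hand.py <<'E'
from an import *; import sys
o=monitor.get_obs(); M=R.from_euler('xyz',o["tool_rot"],degrees=True).as_matrix()
im,d,m=cam("wrist"); w=cloud(d,m); q=(w-o["tool_pos"])@M   # tool coords
k=(abs(q[...,2])<.022)&(q[...,0]>.0)&(q[...,0]<.075)&(abs(q[...,1])<.075); P=q[k]
for lo,hi in((.015,.03),(.04,.05),(.05,.075)):
    s=P[(P[:,0]>lo)&(P[:,0]<hi)]
    if len(s)>10: print("depth",lo,hi,len(s),"y max",np.percentile(s[:,1],[90,97,100]).round(4),"z rng",np.percentile(s[:,2],[2,98]).round(4))
print("rack bottom est depth", np.percentile(P[:,0],99).round(4))
E
python3 hand.py; python3 mv.py .553 -.0085 .2 3.2
```

```text
depth 0.015 0.03 2199 y max [0.0449 0.0476 0.049 ] z rng [-0.0062  0.0086]
depth 0.04 0.05 2118 y max [0.0496 0.0511 0.0517] z rng [-0.0113  0.014 ]
depth 0.05 0.075 122 y max [0.0516 0.0516 0.0516] z rng [-0.0103  0.0131]
rack bottom est depth 0.0585
t 33.23 pos [ 0.5466 -0.1585  0.2441] jawyaw 3.3 F [ 0.1  0.5 -0.9] w 0.0117 q [ 53.  13. -46.  93.   9.  78.   9.]
axes x [-0.001  0.    -1.   ] y [-0.057  0.998  0.   ] z [ 0.998  0.057 -0.001]
tgt (0.553, -0.0085, 0.2, 3.2) -> d [0.0441 0.1494 0.015 ] turn 0.1 rows>= 3
```

Request:
{"api": "step_arm", "payload": {"deltas": [[-1, 0.044, 0.15, 0.014, 0], [-1, 0.044, 0.15, 0.014, 0], [-1, 0.044, 0.15, 0.014, 0], [-1, 0.074, 0.15, 0.014, 0], [-1, 0.104, 0.15, 0.014, 0], [-1, 0.124, 0.15, 0.014, 0], [-1, 0.124, 0.15, 0.014, 0], [-1, 0.124, 0.15, 0.014, 0]]}}

```text
time_s: 34.22
tool_pos: [0.553, -0.008, 0.1215]
tool_rot: [-3.2, 89.9, 0.1]
force: [-0.5, -0.0, -0.6]
grip_width: 0.0118
```

```bash
python3 mv.py .552 -.008 .077 3.2
```

```text
t 34.23 pos [ 0.553  -0.008   0.1215] jawyaw 3.3 F [-0.5 -0.  -0.6] w 0.0118 q [ 41.  18. -49. 104.  15.  64. -10.]
axes x [ 0.002  0.    -1.   ] y [-0.057  0.998 -0.   ] z [0.998 0.057 0.002]
tgt (0.552, -0.008, 0.077, 3.2) -> d [ 0.0445  0.0001 -0.0011] turn 0.1 rows>= 1
```

Request:
{"api": "step_arm", "payload": {"deltas": [[-1, 0.02, 0, -0.001, 0], [-1, 0.035, 0, -0.001, 0], [-1, 0.044, 0, -0.001, 0], [-1, 0.044, 0, -0.001, 0], [-1, 0.044, 0, -0.001, 0]]}}

```text
time_s: 34.85
tool_pos: [0.5513, -0.008, 0.0766]
tool_rot: [34.4, 90.0, 37.7]
force: [0.3, 0.1, -0.7]
grip_width: 0.0119
```

No contact, in the slot. Release and rise.

Request:
{"api": "step_arm", "payload": {"deltas": [[-0.36, 0, 0, 0, 0], [-0.36, 0, 0, 0, 0], [-0.36, 0, 0, 0, 0], [-0.36, -0.05, 0, 0, 0], [-0.36, -0.11, 0, 0, 0], [-0.36, -0.17, 0, 0, 0], [-0.36, -0.19, 0, 0, 0], [-0.36, -0.19, 0, 0, 0]]}}

```text
time_s: 35.85
tool_pos: [0.5518, -0.0081, 0.2675]
tool_rot: [-23.7, 89.9, -20.4]
force: [-0.5, 0.1, -0.1]
grip_width: 0.0279
```

```bash
python3 loc.py; python3 mv.py .4885 .3565 .25 115 .4885 .3565 .071 115
```

```text
scene rack 0.92 ((0.4897, 0.3549), (24, 15), 26.8) body ((106, 37), 33.3) z 0.09
scene rack 0.87 ((0.6023, 0.4177), (111, 19), -3.9) body ((144, 54), 9.0) z 0.089
scene rack 0.77 ((0.598, -0.0066), (23, 13), -87.7) body ((106, 67), -87.3) z 0.094
scene rack 0.71 ((0.574, -0.0087), (58, 23), 4.9) body ((110, 109), 6.2) z 0.094
scene sign 0.74 ((0.4375, 0.1668), (47, 14), 6.5) body ((94, 46), 7.8) z 0.096
top rack 0.85 ((0.5569, 0.4241), (25, 11), 22.8) body ((105, 41), 20.3) z 0.091
top rack 0.71 ((0.4865, 0.3587), (23, 12), 25.0) body ((105, 27), 26.1) z 0.09
top sign 0.66 ((0.4358, 0.1712), (43, 14), 7.7) body ((89, 47), 7.3) z 0.096
t 36.15 pos [ 0.5503 -0.0082  0.2648] jawyaw 3.3 F [ 0.7 -0.3  1.4] w 0.0277 q [ 44.  11. -52.  94.   8.  80.  -5.]
axes x [-0.003  0.001 -1.   ] y [-0.058  0.998  0.001] z [ 0.998  0.058 -0.003]
tgt (0.4885, 0.3565, 0.25, 115.0) -> d [ 0.0152  0.3676 -0.0405] turn 68.3 rows>= 7
tgt (0.4885, 0.3565, 0.071, 115.0) -> d [ 0.1942  0.3675 -0.04  ] turn 68.3 rows>= 7
```

Request:
{"api": "step_arm", "payload": {"deltas": [[0.1, 0.01, 0.367, -0.04, 68], [0.1, 0.01, 0.367, -0.04, 68], [0.1, 0.01, 0.367, -0.04, 68], [0.1, 0.01, 0.367, -0.04, 68], [0.1, 0.01, 0.367, -0.04, 68], [0.1, 0.01, 0.367, -0.04, 68], [0.1, 0.05, 0.367, -0.04, 68], [0.1, 0.09, 0.367, -0.04, 68], [0.1, 0.13, 0.367, -0.04, 68], [0.1, 0.15, 0.367, -0.04, 68], [0.1, 0.15, 0.367, -0.04, 68], [0.1, 0.15, 0.367, -0.04, 68]]}}

```text
time_s: 37.65
tool_pos: [0.4908, 0.3566, 0.118]
tool_rot: [102.1, 89.9, 37.4]
force: [0.3, -0.3, 1.0]
grip_width: 0.0478
```

```bash
python3 mv.py .4883 .3567 .071 115.5
```

```text
t 37.65 pos [0.4908 0.3566 0.118 ] jawyaw -64.7 F [ 0.3 -0.3  1. ] w 0.0478 q [   1.   26.  -49.   97.   21.   67. -119.]
axes x [ 0.002  0.001 -1.   ] y [0.904 0.427 0.002] z [ 0.427 -0.904 -0.   ]
tgt (0.4883, 0.3567, 0.071, 115.5) -> d [ 0.047  -0.0024 -0.0011] turn -0.2 rows>= 1
```

Request:
{"api": "step_arm", "payload": {"deltas": [[0.1, 0.035, -0.002, -0.001, 0], [0.1, 0.047, -0.002, -0.001, 0], [0.1, 0.047, -0.002, -0.001, 0], [-1, 0.047, -0.002, -0.001, 0], [-1, 0.047, -0.002, -0.001, 0], [-1, 0.047, -0.002, -0.001, 0], [-1, 0.047, -0.002, -0.001, 0], [-1, 0.047, -0.002, -0.001, 0], [-1, 0, -0.002, -0.001, 0], [-1, -0.06, -0.002, -0.001, 0], [-1, -0.12, -0.002, -0.001, 0], [-1, -0.12, -0.002, -0.001, 0]], "newtons": 30}}

```text
time_s: 39.15
tool_pos: [0.4895, 0.3584, 0.2419]
tool_rot: [96.5, 89.5, 31.8]
force: [0.1, -0.2, -1.0]
grip_width: 0.0115
```

```bash
python3 mv.py .512 -.01 .25 3.2
```

```text
t 39.15 pos [0.4895 0.3584 0.2419] jawyaw -64.7 F [ 0.1 -0.2 -1. ] w 0.0115 q [   3.   20.  -52.   89.   16.   79. -115.]
axes x [ 0.008  0.005 -1.   ] y [0.904 0.428 0.009] z [ 0.428 -0.904 -0.001]
tgt (0.512, -0.01, 0.25, 3.2) -> d [-0.0097 -0.1371  0.3426] turn -67.9 rows>= 7
```

Request:
{"api": "step_arm", "payload": {"deltas": [[-1, -0.015, -0.137, 0.343, -68], [-1, -0.015, -0.137, 0.343, -68], [-1, -0.015, -0.137, 0.343, -68], [-1, -0.015, -0.137, 0.343, -68], [-1, -0.015, -0.137, 0.343, -68], [-1, -0.015, -0.137, 0.343, -68], [-1, -0.015, -0.137, 0.343, -68], [-1, -0.015, -0.137, 0.343, -68], [-1, -0.015, -0.137, 0.343, -68], [-1, -0.015, -0.137, 0.343, -68]]}}

```text
time_s: 40.4
tool_pos: [0.5102, -0.0116, 0.2509]
tool_rot: [156.3, 89.9, 159.6]
force: [0.1, 0.9, -1.6]
grip_width: 0.0116
```

```bash
python3 hand.py; python3 mv.py .512 -.0103 .125 3.2
```

```text
depth 0.015 0.03 2235 y max [0.0456 0.0483 0.0498] z rng [-0.0062  0.0085]
depth 0.04 0.05 2154 y max [0.0502 0.0517 0.0523] z rng [-0.0116  0.0137]
depth 0.05 0.075 112 y max [0.0522 0.0523 0.0523] z rng [-0.0104  0.0128]
rack bottom est depth 0.0571
t 40.45 pos [ 0.5103 -0.0114  0.2511] jawyaw 3.4 F [ 0.2  0.3 -0.1] w 0.0117 q [ 47.   4. -50. 100.   3.  77.  -1.]
axes x [-0.001  0.    -1.   ] y [-0.059  0.998  0.   ] z [ 0.998  0.059 -0.001]
tgt (0.512, -0.0103, 0.125, 3.2) -> d [0.1261 0.001  0.0018] turn 0.2 rows>= 3
```

Request:
{"api": "step_arm", "payload": {"deltas": [[-1, 0.05, 0.001, 0.001, 0], [-1, 0.1, 0.001, 0.001, 0], [-1, 0.13, 0.001, 0.001, 0], [-1, 0.145, 0.001, 0.001, 0], [-1, 0.16, 0.001, 0.001, 0], [-1, 0.174, 0.001, 0.001, 0], [-1, 0.174, 0.001, 0.001, 0], [-1, 0.174, 0.001, 0.001, 0]]}}

```text
time_s: 41.45
tool_pos: [0.5121, -0.0115, 0.0781]
tool_rot: [-15.8, 89.9, -12.5]
force: [-0.1, -0.0, -0.3]
grip_width: 0.012
```

Request:
{"api": "step_arm", "payload": {"deltas": [[-0.36, 0.001, 0, 0, 0], [-0.36, 0.001, 0, 0, 0], [-0.36, 0.001, 0, 0, 0], [-0.36, -0.05, 0, 0, 0], [-0.36, -0.11, 0, 0, 0], [-0.36, -0.17, 0, 0, 0], [-0.36, -0.19, 0, 0, 0], [-0.36, -0.19, 0, 0, 0]]}}

```text
time_s: 42.45
tool_pos: [0.5125, -0.0115, 0.2692]
tool_rot: [-24.5, 89.8, -21.2]
force: [0.2, -0.8, 0.1]
grip_width: 0.028
```

```bash
python3 - <<'E'
from an import *
for n in("scene","top"):
    im,d,m=cam(n); w=cloud(d,m)
    for nm,x,y in(("r2",(.48,.63),(.36,.48)),("sign",(.37,.52),(.11,.23))):
        k=(w[...,0]>x[0])&(w[...,0]<x[1])&(w[...,1]>y[0])&(w[...,1]<y[1])&(w[...,2]>.079)&(w[...,2]<.1)
        if k.sum()>5: print(n,nm,fit(w[k]))
E
python3 mv.py .5575 .4225 .25 112.5 .5575 .4225 .071 112.5
```

```text
scene r2 ((0.5596, 0.4201), (22, 14), 10.1)
scene sign ((0.4371, 0.167), (45, 15), 6.9)
top r2 ((0.5561, 0.4247), (25, 11), 25.5)
top sign ((0.4362, 0.1713), (43, 14), 7.9)
t 42.55 pos [ 0.511  -0.0117  0.2665] jawyaw 3.3 F [-0.  -0.4 -0.9] w 0.0274 q [ 48.   4. -51.  99.   3.  79.  -0.]
axes x [-0.001 -0.    -1.   ] y [-0.058  0.998 -0.   ] z [ 0.998  0.058 -0.001]
tgt (0.5575, 0.4225, 0.25, 112.5) -> d [0.0163 0.4307 0.0716] turn 70.8 rows>= 7
tgt (0.5575, 0.4225, 0.071, 112.5) -> d [0.1953 0.4307 0.0718] turn 70.8 rows>= 8
```

Request:
{"api": "step_arm", "payload": {"deltas": [[0.1, 0.01, 0.43, 0.072, 71], [0.1, 0.01, 0.43, 0.072, 71], [0.1, 0.01, 0.43, 0.072, 71], [0.1, 0.01, 0.43, 0.072, 71], [0.1, 0.01, 0.43, 0.072, 71], [0.1, 0.01, 0.43, 0.072, 71], [0.1, 0.01, 0.43, 0.072, 71], [0.1, 0.05, 0.43, 0.072, 71], [0.1, 0.09, 0.43, 0.072, 71], [0.1, 0.13, 0.43, 0.072, 71], [0.1, 0.15, 0.43, 0.072, 71], [0.1, 0.15, 0.43, 0.072, 71]]}}

```text
time_s: 44.05
tool_pos: [0.5576, 0.4207, 0.115]
tool_rot: [-77.3, 89.7, -145.0]
force: [0.4, 0.6, -0.1]
grip_width: 0.0482
```

```bash
python3 mv.py .5577 .4225 .071 112.5
```

```text
t 44.05 pos [0.5576 0.4207 0.115 ] jawyaw -67.7 F [ 0.4  0.6 -0.1] w 0.0482 q [  -8.   37.  -46.   82.   27.   73. -124.]
axes x [-0.004 -0.003 -1.   ] y [ 0.925  0.38  -0.004] z [ 0.38  -0.925  0.001]
tgt (0.5577, 0.4225, 0.071, 112.5) -> d [ 0.044   0.0009 -0.0016] turn -0.2 rows>= 1
```

Request:
{"api": "step_arm", "payload": {"deltas": [[0.1, 0.03, 0, -0.001, 0], [0.1, 0.046, 0, -0.001, 0], [0.1, 0.046, 0, -0.001, 0], [-1, 0.046, 0, -0.001, 0], [-1, 0.046, 0, -0.001, 0], [-1, 0.046, 0, -0.001, 0], [-1, 0.046, 0, -0.001, 0], [-1, 0.046, 0, -0.001, 0], [-1, 0, 0, -0.001, 0], [-1, -0.06, 0, -0.001, 0], [-1, -0.12, 0, -0.001, 0], [-1, -0.12, 0, -0.001, 0]], "newtons": 30}}

```text
time_s: 45.55
tool_pos: [0.5595, 0.4253, 0.244]
tool_rot: [107.9, 89.4, 40.2]
force: [0.9, 1.2, -1.3]
grip_width: 0.0119
```

```bash
python3 mv.py .472 -.0126 .25 3.2
```

```text
t 45.55 pos [0.5595 0.4253 0.244 ] jawyaw -67.7 F [ 0.9  1.2 -1.3] w 0.0119 q [  -8.   32.  -48.   74.   23.   84. -121.]
axes x [ 0.008  0.007 -1.   ] y [0.925 0.38  0.01 ] z [ 0.38  -0.925 -0.003]
tgt (0.472, -0.0126, 0.25, 3.2) -> d [-0.0096 -0.2472  0.3719] turn -70.9 rows>= 8
```

Request:
{"api": "step_arm", "payload": {"deltas": [[-1, -0.015, -0.247, 0.372, -71], [-1, -0.015, -0.247, 0.372, -71], [-1, -0.015, -0.247, 0.372, -71], [-1, -0.015, -0.247, 0.372, -71], [-1, -0.015, -0.247, 0.372, -71], [-1, -0.015, -0.247, 0.372, -71], [-1, -0.015, -0.247, 0.372, -71], [-1, -0.015, -0.247, 0.372, -71], [-1, -0.015, -0.247, 0.372, -71], [-1, -0.015, -0.247, 0.372, -71], [-1, -0.015, -0.247, 0.372, -71]]}}

```text
time_s: 46.92
tool_pos: [0.4708, -0.0138, 0.2521]
tool_rot: [128.4, 90.0, 131.8]
force: [0.2, 0.4, -0.3]
grip_width: 0.0117
```

```bash
python3 hand.py; python3 mv.py .472 -.0126 .077 3.2
```

```text
depth 0.015 0.03 2182 y max [0.0446 0.0474 0.0488] z rng [-0.0061  0.0085]
depth 0.04 0.05 2146 y max [0.0493 0.0509 0.0515] z rng [-0.0116  0.0138]
depth 0.05 0.075 123 y max [0.0514 0.0514 0.0515] z rng [-0.0104  0.0128]
rack bottom est depth 0.0604
t 46.98 pos [ 0.4709 -0.0136  0.2522] jawyaw 3.5 F [-0.3  0.9 -0.3] w 0.0118 q [ 57.  -3. -55. 105.  -3.  77.   5.]
axes x [-0.     0.001 -1.   ] y [-0.06   0.998  0.001] z [ 0.998  0.06  -0.   ]
tgt (0.472, -0.0126, 0.077, 3.2) -> d [0.1752 0.0008 0.0012] turn 0.3 rows>= 3
```

Request:
{"api": "step_arm", "payload": {"deltas": [[-1, 0.05, 0.001, 0.006, 0.3], [-1, 0.1, 0.001, 0.006, 0.3], [-1, 0.13, 0.001, 0.006, 0.3], [-1, 0.13, 0.001, 0.006, 0.3], [-1, 0.13, 0.001, 0.006, 0.3]]}}

```text
time_s: 47.6
tool_pos: [0.4779, -0.0129, 0.1238]
tool_rot: [7.2, 89.9, 10.3]
force: [0.1, 0.1, -1.6]
grip_width: 0.0116
```

```bash
python3 mv.py .477 -.0124 .077 3.2
```

```text
t 47.6 pos [ 0.4779 -0.0129  0.1238] jawyaw 3.1 F [ 0.1  0.1 -1.6] w 0.0116 q [ 53.   8. -57. 114.   7.  62.  -4.]
axes x [ 0.002  0.    -1.   ] y [-0.054  0.999  0.   ] z [0.999 0.054 0.002]
tgt (0.477, -0.0124, 0.077, 3.2) -> d [ 0.0467  0.0005 -0.001 ] turn -0.1 rows>= 1
```

Request:
{"api": "step_arm", "payload": {"deltas": [[-1, 0.015, 0, -0.001, 0], [-1, 0.03, 0, -0.001, 0], [-1, 0.04, 0, -0.001, 0], [-1, 0.046, 0, -0.001, 0], [-1, 0.046, 0, -0.001, 0], [-1, 0.046, 0, -0.001, 0]]}}

```text
time_s: 48.35
tool_pos: [0.476, -0.0138, 0.0764]
tool_rot: [18.4, 90.0, 21.5]
force: [0.0, -0.5, -1.6]
grip_width: 0.0119
```

Request:
{"api": "step_arm", "payload": {"deltas": [[-0.58, 0, 0, 0, 0], [-0.58, 0, 0, 0, 0], [-0.58, 0, 0, 0, 0], [-0.58, -0.03, 0, 0, 0], [-0.58, -0.08, 0, 0, 0], [-0.58, -0.14, -0.05, 0, 0], [-0.58, -0.2, -0.11, 0.02, 0], [-0.58, -0.24, -0.15, 0.05, 0], [-0.58, -0.24, -0.15, 0.05, 0], [-0.58, -0.24, -0.15, 0.05, 0]]}}

```text
time_s: 49.6
tool_pos: [0.5351, -0.1638, 0.3179]
tool_rot: [0.2, 89.8, 3.0]
force: [0.3, 0.8, -1.1]
grip_width: 0.0186
```

```bash
python3 tray.py w6
python3 - <<'E'
from an import *
w=np.load("wt.npy")
for x in(.473,.512,.552,.597):
    k=(abs(w[...,0]-x)<.013)&(abs(w[...,1]+.008)<.03)&(w[...,2]>.082)&(w[...,2]<.105)
    if k.sum()>5: print(x,k.sum(),fit(w[k]),np.median(w[k][:,2]).round(4))
E
python3 mv.py
```

```text
handle 570 ((0.4334, -0.0153), (35, 14), 3.6) z med 0.0693 lo [ 0.417 -0.023  0.055] hi [ 0.451 -0.009  0.071]
walls 1840 ((0.5336, -0.0255), (166, 88), 3.3) z med 0.021 lo [ 0.452 -0.072  0.015] hi [0.617 0.013 0.025]
flange+ 3069 ((0.546, -0.0318), (184, 107), 1.3) z med 0.0051 lo [ 0.455 -0.078  0.003] hi [0.61  0.018 0.008]
vialtop 1699 ((0.5284, -0.0245), (155, 71), 4.5) z med 0.0535 lo [ 0.451 -0.061  0.041] hi [0.604 0.005 0.058]
rackblk 3118 ((0.531, -0.0238), (161, 78), 4.7) z med 0.0309 lo [ 0.468 -0.063  0.028] hi [0.61  0.012 0.034]
fin 1267 ((0.5379, -0.0115), (133, 23), 3.6) z med 0.0896 lo [ 0.473 -0.026  0.082] hi [0.602 0.001 0.092]
0.473 339 ((0.4777, -0.0152), (23, 12), -86.6) 0.0897
0.512 317 ((0.5148, -0.0128), (22, 12), -87.6) 0.0897
0.552 296 ((0.553, -0.0103), (21, 11), -86.6) 0.0898
0.597 291 ((0.5974, -0.0067), (20, 12), -88.4) 0.0896
t 49.65 pos [ 0.5341 -0.1614  0.3166] jawyaw 2.9 F [ 1.1  1.  -0.2] w 0.0184 q [ 61.  11. -53.  88.   8.  85.  11.]
axes x [ 0.001  0.001 -1.   ] y [-0.051  0.999  0.001] z [0.999 0.051 0.001]
```

View pics/w6.png

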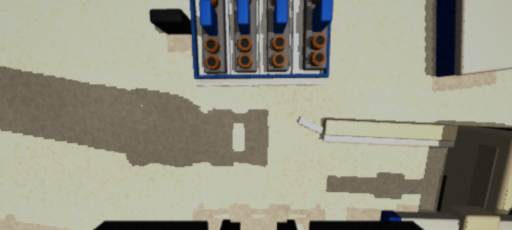

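```bash
python3 mv.py .4366 .169 .2 97.5
```

```text
t 49.65 pos [ 0.5341 -0.1614  0.3166] jawyaw 2.9 F [ 1.1  1.  -0.2] w 0.0184 q [ 61.  11. -53.  88.   8.  85.  11.]
axes x [ 0.001  0.001 -1.   ] y [-0.051  0.999  0.001] z [0.999 0.051 0.001]
tgt (0.4366, 0.169, 0.2, 97.5) -> d [ 0.1169  0.3349 -0.0804] turn 85.4 rows>= 8
```

Request:
{"api": "step_arm", "payload": {"deltas": [[0.1, 0.03, 0.335, -0.08, 85], [0.1, 0.03, 0.335, -0.08, 85], [0.1, 0.03, 0.335, -0.08, 85], [0.1, 0.05, 0.335, -0.08, 85], [0.1, 0.07, 0.335, -0.08, 85], [0.1, 0.09, 0.335, -0.08, 85], [0.1, 0.12, 0.335, -0.08, 85], [0.1, 0.15, 0.335, -0.08, 85], [0.1, 0.18, 0.335, -0.08, 85], [0.1, 0.18, 0.335, -0.08, 85], [0.1, 0.18, 0.335, -0.08, 85]]}}

```text
time_s: 51.02
tool_pos: [0.4357, 0.17, 0.137]
tool_rot: [30.1, 90.0, -51.8]
force: [-0.7, 0.3, 0.2]
grip_width: 0.0482
```

```bash
python3 - <<'E'
from an import *
for n in("scene","top","wrist"):
    im,d,m=cam(n); w=cloud(d,m)
    if n=="wrist":
        np.save("wg.npy",w)
        k=(w[...,0]>.56)&(w[...,0]<.66)&(w[...,1]>.05)&(w[...,1]<.33)&(w[...,2]>.004)&(w[...,2]<.03); P=w[k]
        for x in np.arange(.57,.65,.008):
            q=P[(P[:,0]>=x)&(P[:,0]<x+.008)]
            for s in(q[q[:,1]<.19],q[q[:,1]>.19]):
                if len(s)>3: print(round(x,3),len(s),"y",s[:,1].min().round(3),s[:,1].max().round(3),"z",np.percentile(s[:,2],90).round(3))
    k=(w[...,0]>.37)&(w[...,0]<.52)&(w[...,1]>.1)&(w[...,1]<.25)&(w[...,2]>.079)&(w[...,2]<.1)
    if k.sum()>5: print(n,fit(w[k]))
E
python3 mv.py .4366 .169 .081 97.5
```

```text
scene ((0.4395, 0.1671), (44, 15), 8.8)
0.57 315 y 0.05 0.062 z 0.022
0.578 362 y 0.05 0.106 z 0.022
0.586 332 y 0.05 0.107 z 0.022
0.594 14 y 0.054 0.06 z 0.007
wrist ((0.4393, 0.17), (40, 14), 7.5)
t 51.17 pos [0.4369 0.1695 0.1377] jawyaw -82.0 F [ 0.2 -0.8 -0.1] w 0.0475 q [  47.    9.  -75.  114.   10.   64. -114.]
axes x [ 0.002 -0.001 -1.   ] y [0.99  0.139 0.002] z [ 0.139 -0.99   0.001]
tgt (0.4366, 0.169, 0.081, 97.5) -> d [ 0.0567 -0.0005  0.0004] turn 0.5 rows>= 1
```

Request:
{"api": "step_arm", "payload": {"deltas": [[0.1, 0.03, 0.002, 0, 0], [0.1, 0.056, 0.002, 0, 0], [0.1, 0.056, 0.002, 0, 0], [-1, 0.056, 0.002, 0, 0], [-1, 0.056, 0.002, 0, 0], [-1, 0.056, 0.002, 0, 0], [-1, 0.056, 0.002, 0, 0], [-1, 0.056, 0.002, 0, 0]], "newtons": 25}}

```text
time_s: 52.18
tool_pos: [0.4382, 0.1696, 0.0806]
tool_rot: [43.1, 90.0, -38.9]
force: [0.1, 0.2, 1.4]
grip_width: 0.0135
```

Request:
{"api": "step_arm", "payload": {"deltas": [[-1, -0.04, 0, 0, 0], [-1, -0.1, 0, 0, 0], [-1, -0.14, 0, 0, 0], [-1, -0.14, 0, 0, 0]]}}

```text
time_s: 52.68
tool_pos: [0.4401, 0.1701, 0.223]
tool_rot: [58.8, 89.6, -23.3]
force: [-0.6, -1.1, -1.2]
grip_width: 0.014
```

```bash
python3 mv.py .603 -.208 .22 90 .603 -.208 .082 90
```

```text
t 52.67 pos [0.4401 0.1701 0.223 ] jawyaw -82.0 F [-0.6 -1.1 -1.2] w 0.014 q [  56.   -4.  -77.  107.   -4.   73. -102.]
axes x [ 0.007 -0.003 -1.   ] y [0.99  0.139 0.006] z [ 0.139 -0.99   0.004]
tgt (0.603, -0.208, 0.22, 90.0) -> d [0.0052 0.109  0.397 ] turn 8.0 rows>= 7
tgt (0.603, -0.208, 0.082, 90.0) -> d [0.1432 0.1081 0.3965] turn 8.0 rows>= 7
```

Request:
{"api": "step_arm", "payload": {"deltas": [[-1, 0, 0.108, 0.397, 8], [-1, 0, 0.108, 0.397, 8], [-1, 0, 0.108, 0.397, 8], [-1, 0, 0.108, 0.397, 8], [-1, 0, 0.108, 0.397, 8], [-1, 0, 0.108, 0.397, 8], [-1, 0, 0.108, 0.397, 8], [-1, 0.03, 0.108, 0.397, 8], [-1, 0.06, 0.108, 0.397, 8], [-1, 0.08, 0.108, 0.397, 8], [-1, 0.08, 0.108, 0.397, 8]]}}

```text
time_s: 54.05
tool_pos: [0.599, -0.2078, 0.1377]
tool_rot: [-112.2, 89.7, 157.9]
force: [0.8, 0.2, -0.2]
grip_width: 0.0137
```

```bash
python3 mv.py .603 -.208 .082 90
```

```text
t 54.05 pos [ 0.599  -0.2078  0.1377] jawyaw -89.9 F [ 0.8  0.2 -0.2] w 0.0137 q [ 59.  31. -56.  91.  27.  72. -92.]
axes x [-0.004  0.002 -1.   ] y [ 1.     0.001 -0.004] z [ 0.001 -1.    -0.002]
tgt (0.603, -0.208, 0.082, 90.0) -> d [0.0557 0.0043 0.0003] turn 0.1 rows>= 1
```

Request:
{"api": "step_arm", "payload": {"deltas": [[-1, 0.025, 0.003, 0, 0], [-1, 0.045, 0.003, 0, 0], [-1, 0.055, 0.003, 0, 0], [-1, 0.055, 0.003, 0, 0]]}}

```text
time_s: 54.55
tool_pos: [0.6028, -0.2083, 0.0845]
tool_rot: [-109.4, 89.9, 160.7]
force: [0.8, 0.4, -0.4]
grip_width: 0.0139
```

Request:
{"api": "step_arm", "payload": {"deltas": [[-0.2, 0, 0, 0, 0], [-0.2, 0, 0, 0, 0], [-0.2, 0, 0, 0, 0], [-0.2, -0.03, 0, 0, 0], [-0.2, -0.08, 0, 0, 0], [-0.2, -0.12, 0, 0, 0], [-0.2, -0.12, 0, 0, 0]]}}

```text
time_s: 55.42
tool_pos: [0.6057, -0.2084, 0.2098]
tool_rot: [69.0, 89.6, -21.0]
force: [-0.2, 0.4, 0.1]
grip_width: 0.0348
```

```bash
python3 - <<'E'
from an import *
for n in("scene","top"):
    im,d,m=cam(n); w=cloud(d,m)
    for nm,x,y,z in(("sign",(.54,.655),(-.28,-.13),(.08,.1)),("handle",(.4,.46),(-.05,.03),(.055,.08))):
        k=(w[...,0]>x[0])&(w[...,0]<x[1])&(w[...,1]>y[0])&(w[...,1]<y[1])&(w[...,2]>z[0])&(w[...,2]<z[1])
        if k.sum()>5: print(n,nm,fit(w[k]),w[k][:,2].max())
E
python3 mv.py .4365 -.0152 .15 93.2 .4365 -.0152 .052 93.2
```

```text
scene sign ((0.6038, -0.2118), (45, 14), 1.0) 0.09505518459475248
scene handle ((0.4348, -0.0183), (36, 12), 0.4) 0.07551288839903081
top sign ((0.5903, -0.2079), (21, 14), 0.9) 0.09475636394308218
top handle ((0.4311, -0.014), (30, 13), -0.1) 0.07681656992177843
t 55.52 pos [ 0.6034 -0.2085  0.2058] jawyaw -90.0 F [ 0.2  0.7 -1.6] w 0.035 q [ 59.  29. -58.  86.  25.  79. -90.]
axes x [ 0.    -0.001 -1.   ] y [1. 0. 0.] z [ 0.    -1.     0.001]
tgt (0.4365, -0.0152, 0.15, 93.2) -> d [ 0.0555 -0.1669 -0.1934] turn -3.2 rows>= 5
tgt (0.4365, -0.0152, 0.052, 93.2) -> d [ 0.1535 -0.1669 -0.1935] turn -3.2 rows>= 5
```

Request:
{"api": "step_arm", "payload": {"deltas": [[0, 0.03, -0.166, -0.193, -3.2], [0, 0.03, -0.166, -0.193, -3.2], [0, 0.03, -0.166, -0.193, -3.2], [0, 0.03, -0.166, -0.193, -3.2], [0, 0.03, -0.166, -0.193, -3.2], [0, 0.06, -0.166, -0.193, -3.2], [0, 0.1, -0.166, -0.193, -3.2], [0, 0.1, -0.166, -0.193, -3.2]]}}

```text
time_s: 56.52
tool_pos: [0.4338, -0.0142, 0.1023]
tool_rot: [-139.5, 89.3, 133.8]
force: [-0.6, 0.7, -0.2]
grip_width: 0.0432
```

```bash
python3 mv.py .437 -.0152 .053 93.2
```

```text
t 56.52 pos [ 0.4338 -0.0142  0.1023] jawyaw -86.7 F [-0.6  0.7 -0.2] w 0.0432 q [ 75.   6. -77. 120.   6.  60. -92.]
axes x [-0.008  0.008 -1.   ] y [ 0.998  0.058 -0.008] z [ 0.058 -0.998 -0.009]
tgt (0.437, -0.0152, 0.053, 93.2) -> d [0.0492 0.0036 0.0017] turn 0.1 rows>= 1
```

Request:
{"api": "step_arm", "payload": {"deltas": [[0, 0.02, 0.001, 0, 0], [0, 0.04, 0.001, 0, 0], [0, 0.05, 0.001, 0, 0], [0, 0.05, 0.001, 0, 0], [-1, 0.05, 0.001, 0, 0], [-1, 0.05, 0.001, 0, 0], [-1, 0.05, 0.001, 0, 0], [-1, 0.05, 0.001, 0, 0]], "newtons": 55}}

```text
time_s: 57.52
tool_pos: [0.4385, -0.0152, 0.0558]
tool_rot: [113.8, 90.0, 27.0]
force: [-0.6, 0.7, 1.1]
grip_width: 0.0136
```

```bash
python3 mv.py .437 -.06 .053 93.2
```

```text
t 57.52 pos [ 0.4385 -0.0152  0.0558] jawyaw -86.8 F [-0.6  0.7  1.1] w 0.0136 q [  66.   14.  -72.  122.   16.   55. -101.]
axes x [ 0.  0. -1.] y [0.998 0.056 0.   ] z [ 0.056 -0.998 -0.   ]
tgt (0.437, -0.06, 0.053, 93.2) -> d [ 0.0028 -0.004   0.0446] turn 0.0 rows>= 1
```

Request:
{"api": "step_arm", "payload": {"deltas": [[-1, 0, 0, 0.016, 0], [-1, 0, -0.002, 0.032, 0], [-1, 0, -0.003, 0.047, 0], [-1, 0, -0.003, 0.047, -8], [-1, 0, -0.003, 0.047, -16], [-1, 0, -0.003, 0.047, -24], [-1, 0, -0.003, 0.047, -24]]}}

```text
time_s: 58.4
tool_pos: [0.4385, -0.0632, 0.0558]
tool_rot: [55.2, 90.0, -7.6]
force: [0.1, -0.8, 2.2]
grip_width: 0.0135
```

```bash
cat > trk.py <<'E'
from an import *
im,d,m=cam("top"); w=cloud(d,m); o=monitor.get_obs()
k=(w[...,0]>.36)&(w[...,0]<.85)&(w[...,1]>-.3)&(w[...,1]<.33)
b=im[...,2].astype(int)-im[...,0]
F=k&(w[...,2]>.079)&(w[...,2]<.1)&(b>30)
n,l,st,c=cv2.connectedComponentsWithStats(F.astype(np.uint8))
P=[w[l==i].mean(0) for i in range(1,n) if st[i,4]>8]
print("fins",[p.round(3).tolist() for p in P]); 
if len(P)>2:
    Q=np.array(P)[:,:2]; vx,vy,cx,cy=cv2.fitLine(Q.astype(np.float32),cv2.DIST_L2,0,.01,.01).ravel(); print("axis yaw",np.degrees(np.arctan2(vy,vx)).round(1),"ctr",(Q.min(0)+Q.max(0)).round(4)/2)
E
python3 trk.py; python3 mv.py .434 -.062 .0558 150
```

```text
fins [[0.578, 0.012, 0.091], [0.539, -0.011, 0.091]]
t 58.45 pos [ 0.4384 -0.063   0.0558] jawyaw -62.9 F [ 0.8 -2.3  2.1] w 0.0135 q [ 74.  17. -75. 121.  20.  56. -74.]
axes x [ 0.001 -0.    -1.   ] y [0.89  0.455 0.   ] z [ 0.455 -0.89   0.001]
tgt (0.434, -0.062, 0.0558, 150.0) -> d [-0.     -0.0035 -0.0029] turn -32.9 rows>= 4
```

Request:
{"api": "step_arm", "payload": {"deltas": [[-1, 0, 0, 0, -9], [-1, 0, 0, 0, -18], [-1, 0, 0, 0, -26], [-1, 0, 0, 0, -33], [-1, 0, 0.008, -0.015, -33], [-1, 0, 0.016, -0.03, -33], [-1, 0, 0.024, -0.045, -33], [-1, 0, 0.032, -0.06, -33], [-1, 0, 0.039, -0.073, -33], [-1, 0, 0.039, -0.073, -33]]}}

```text
time_s: 59.7
tool_pos: [0.4311, 0.0024, 0.0547]
tool_rot: [-97.1, 87.7, -127.6]
force: [-24.4, -40.2, 38.3]
grip_width: 0.0138
```

```bash
python3 trk.py; python3 mv.py .425 .115 .0558 120
```

```text
fins [[0.522, 0.126, 0.092]]
t 59.75 pos [0.4311 0.0024 0.0546] jawyaw -30.5 F [-23.8 -40.4  38.1] w 0.0145 q [ 66.  18. -76. 122.  22.  58. -53.]
axes x [-0.024 -0.031 -0.999] y [ 0.507  0.861 -0.039] z [ 0.861 -0.508 -0.005]
tgt (0.425, 0.115, 0.0558, 120.0) -> d [-0.0045  0.0939 -0.0624] turn 29.5 rows>= 3
```

Request:
{"api": "step_arm", "payload": {"deltas": [[-1, 0, -0.01, 0, 0], [-1, 0, -0.02, 0, 0], [-1, 0, -0.025, 0, 0], [-1, 0, -0.025, 0, 0]]}}

```text
time_s: 60.25
tool_pos: [0.4257, -0.0019, 0.0551]
tool_rot: [-111.0, 89.8, -140.8]
force: [-1.2, -1.1, -2.8]
grip_width: 0.0137
```

```bash
python3 - <<'E'
from an import *
im,d,m=cam("scene"); w=cloud(d,m); np.save("sc.npy",w)
cv2.imwrite("pics/s2.png",cv2.resize(cv2.cvtColor(im,cv2.COLOR_RGB2BGR)[110:250,140:400],None,fx=3,fy=3))
for t in("rack_1","tray"):
    for r in regions_of("scene",t):
        P=w[r["pixels"]];P=P[~np.isnan(P[:,0])];print(t,round(r["p"],2),r["pixel"],np.median(P,0).round(3))
E
python3 mv.py
```

```text
rack_1 0.9 [277.9, 159.0] [0.49  0.091 0.037]
rack_1 0.71 [268.7, 156.0] [0.473 0.057 0.038]
rack_1 0.65 [293.5, 164.9] [0.511 0.128 0.044]
rack_1 0.57 [257.8, 154.6] [0.458 0.022 0.038]
tray 0.94 [274.3, 171.4] [0.512 0.067 0.012]
t 60.4 pos [ 0.4259 -0.0016  0.0551] jawyaw -29.8 F [-0.5 -1.1 -4.4] w 0.0138 q [ 70.  14. -77. 123.  17.  55. -47.]
axes x [-0.002 -0.001 -1.   ] y [ 0.496  0.868 -0.002] z [ 0.868 -0.496 -0.001]
```

View pics/s2.png

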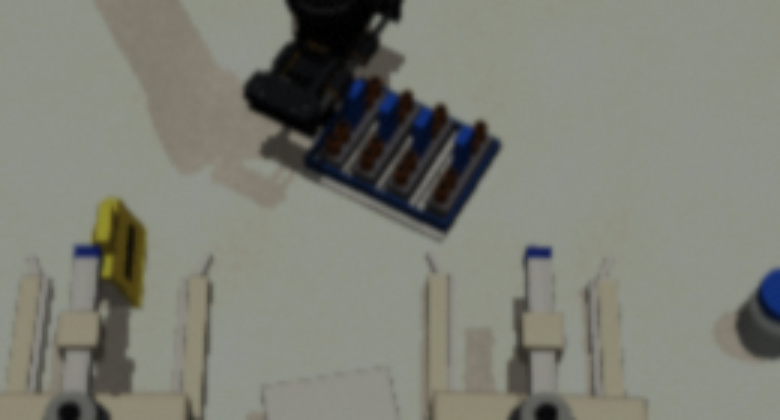

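Run:
```python
from an import *
m=camera_model("scene"); A=att(m)
def px(u,v,z):
    r=A@np.array([(u-m["cx"])/m["fx"],(v-m["cy"])/m["fy"],1]); c=np.array(m["xyz"]); return (c+r*(z-c[2])/r[2])[:2].round(4)
f=lambda a,b:(140+a/3,110+b/3)
for n,a,b,z in(("tip top R-guide",428,256,.008),("guide at rail",438,274,.008),("tray corner wall",446,232,.022),("flange corner",442,242,.005),("left guide tip",610,260,.008),("flange back corner",308,165,.005),("front-left wall corner",500,143,.022)): print(n,px(*f(a,b),z))
```

```text
tip top R-guide [0.5937 0.0982]
guide at rail [0.6142 0.1076]
tray corner wall [0.5743 0.1159]
flange corner [0.5757 0.1128]
left guide tip [0.5975 0.2781]
flange back corner [ 0.4836 -0.0229]
front-left wall corner [0.467  0.1747]
```

Request:
{"api": "step_arm", "payload": {"deltas": [[-1, 0, 0.012, -0.007, 0], [-1, 0, 0.024, -0.014, 0], [-1, 0, 0.036, -0.02, 4], [-1, 0, 0.046, -0.026, 10], [-1, 0, 0.054, -0.03, 15], [-1, 0, 0.054, -0.03, 15]]}}

```text
time_s: 61.15
tool_pos: [0.4271, 0.0624, 0.0553]
tool_rot: [170.9, 89.9, 126.4]
force: [0.4, 0.1, -7.2]
grip_width: 0.0131
```

```bash
python3 trk.py; python3 mv.py .427 .115 .0555 120 .425 .15 .0555 105
```

```text
fins [[0.533, 0.173, 0.091], [0.503, 0.142, 0.09]]
t 61.2 pos [0.4271 0.0615 0.0553] jawyaw -44.6 F [-0.9  0.2 -7.1] w 0.0136 q [ 58.  13. -73. 123.  15.  55. -68.]
axes x [-0.001  0.    -1.   ] y [ 0.702  0.713 -0.   ] z [ 0.713 -0.702 -0.001]
tgt (0.427, 0.115, 0.0555, 120.0) -> d [-0.0002  0.0381 -0.0376] turn 15.4 rows>= 2
tgt (0.425, 0.15, 0.0555, 105.0) -> d [-0.0002  0.0616 -0.0636] turn 30.4 rows>= 3
```

Request:
{"api": "step_arm", "payload": {"deltas": [[-1, 0.0005, 0.01, -0.01, 4], [-1, 0.001, 0.02, -0.02, 8], [-1, 0.001, 0.03, -0.03, 12], [-1, 0.001, 0.038, -0.038, 16], [-1, 0.001, 0.046, -0.046, 21], [-1, 0.001, 0.054, -0.055, 26], [-1, 0.001, 0.061, -0.063, 30], [-1, 0.001, 0.061, -0.063, 30]]}}

```text
time_s: 62.2
tool_pos: [0.4265, 0.148, 0.055]
tool_rot: [36.9, 90.0, -37.8]
force: [-0.4, -1.5, 2.2]
grip_width: 0.0138
```

```bash
python3 trk.py; python3 mv.py .425 .1965 .055 88
```

```text
fins [[0.574, 0.191, 0.09], [0.531, 0.178, 0.091]]
t 62.25 pos [0.4265 0.148  0.055 ] jawyaw -74.7 F [-1.4 -2.1  3.3] w 0.0137 q [  39.   14.  -65.  120.   16.   55. -110.]
axes x [ 0.  0. -1.] y [0.965 0.264 0.   ] z [ 0.264 -0.965 -0.   ]
tgt (0.425, 0.1965, 0.055, 88.0) -> d [ 0.0001  0.0114 -0.0472] turn 17.3 rows>= 2
```

Request:
{"api": "step_arm", "payload": {"deltas": [[-1, 0, 0.003, -0.012, 4], [-1, 0, 0.006, -0.024, 9], [-1, 0, 0.009, -0.036, 13], [-1, 0, 0.011, -0.047, 17], [-1, 0, 0.011, -0.047, 17]]}}

```text
time_s: 62.88
tool_pos: [0.4252, 0.1963, 0.055]
tool_rot: [115.8, 89.9, 24.1]
force: [0.6, -2.4, 3.4]
grip_width: 0.0137
```

```bash
python3 - <<'E'
from an import *
o=monitor.get_obs(); print(o["tool_pos"].round(4),o["qpos"].round(0))
im,d,m=cam("wrist"); w=cloud(d,m); save(im[:240],"w7"); np.save("w7.npy",w)
def sel(x,y,z): 
    k=(w[...,0]>x[0])&(w[...,0]<x[1])&(w[...,1]>y[0])&(w[...,1]<y[1])&(w[...,2]>z[0])&(w[...,2]<z[1]); return w[k]
P=sel((.4,.66),(.1,.3),(.084,.1)); print("fins",len(P),fit(P) if len(P)>5 else 0)
for nm,a in(("R rail",(.08,.15)),("L rail",(.23,.3))):
    for x in(.625,.65,.68,.71,.74):
        P=sel((x,x+.02),a,(.011,.025))
        if len(P)>5: print(nm,x,len(P),P[:,1].min().round(4),P[:,1].max().round(4),np.median(P[:,2]).round(3))
for x in(.67,.69,.71):
    P=sel((x,x+.015),(.16,.22),(.144,.156))
    if len(P)>5: print("arm",x,P.mean(0).round(4))
P=sel((.59,.64),(.1,.3),(.003,.026));
E
python3 mv.py; python3 trk.py
```

```text
[0.4252 0.1963 0.055 ] [  29.   16.  -61.  118.   17.   55. -133.]
fins 6700 ((0.4608, 0.1939), (86, 26), -3.3)
t 62.92 pos [0.4251 0.1963 0.055 ] jawyaw -91.7 F [ 0.5 -2.7  3.7] w 0.0134 q [  29.   16.  -61.  118.   17.   55. -133.]
axes x [ 0.001  0.001 -1.   ] y [ 1.    -0.03   0.001] z [-0.03  -1.    -0.001]
fins [[0.579, 0.193, 0.092], [0.534, 0.194, 0.09], [0.496, 0.193, 0.09]]
axis yaw 0.4 ctr [0.53775 0.1934 ]
```

View pics/w7.png

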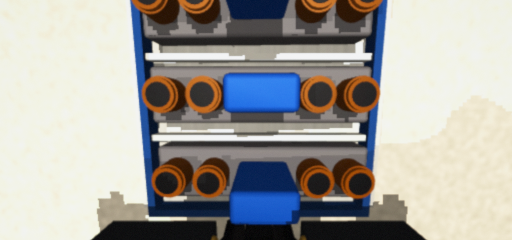

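Request:
{"api": "step_arm", "payload": {"deltas": [[-1, 0, 0.012, 0, 0], [-1, 0, 0.024, 0, 0], [-1, 0, 0.036, 0, 0], [-1, 0, 0.048, 0, 0], [-1, 0, 0.06, 0, 0], [-1, 0, 0.06, 0, 0]]}}

```text
time_s: 63.72
tool_pos: [0.4803, 0.1972, 0.055]
tool_rot: [-102.1, 89.5, 166.3]
force: [-12.2, 1.3, 14.6]
grip_width: 0.0138
```

Request:
{"api": "step_arm", "payload": {"deltas": [[-1, 0, 0.01, 0, 0], [-1, 0, 0.02, 0, 0], [-1, 0, 0.03, 0, 0], [-1, 0, 0.03, 0, 0]]}}

```text
time_s: 64.22
tool_pos: [0.5102, 0.1963, 0.055]
tool_rot: [-102.3, 89.5, 166.1]
force: [-12.1, 1.4, 13.8]
grip_width: 0.0135
```

```bash
cat > chk.py <<'E'
from an import *
for n in("scene","top"):
    im,d,m=cam(n); w=cloud(d,m)
    def sel(x,y,z): 
        k=(w[...,0]>x[0])&(w[...,0]<x[1])&(w[...,1]>y[0])&(w[...,1]<y[1])&(w[...,2]>z[0])&(w[...,2]<z[1]); return k
    b=(im[...,2].astype(int)-im[...,0])>30
    F=sel((.4,.8),(.14,.24),(.08,.1))&b
    k,l,st,c=cv2.connectedComponentsWithStats(F.astype(np.uint8))
    print(n,"fins",[((w[l==i].min(0)+w[l==i].max(0))/2).round(4).tolist() for i in range(1,k) if st[i,4]>8])
    for x in(.65,.70,.75):
        R_=w[sel((x,x+.02),(.08,.135),(.012,.028))];L=w[sel((x,x+.02),(.24,.3),(.012,.028))]
        if len(R_)>3 and len(L)>3: print(n,x,"R",R_[:,1].min().round(4),R_[:,1].max().round(4),"L",L[:,1].min().round(4),L[:,1].max().round(4))
E
python3 chk.py; python3 mv.py .6115 .1903 .055 88
```

```text
scene fins [[0.5472, 0.1899, 0.0877], [0.5834, 0.1903, 0.0877], [0.6212, 0.1901, 0.089]]
scene 0.65 R 0.0939 0.1317 L 0.2456 0.2778
scene 0.7 R 0.0928 0.1189 L 0.2481 0.2769
top fins [[0.6627, 0.1968, 0.0914], [0.6193, 0.1941, 0.0875], [0.5801, 0.1912, 0.0901]]
top 0.65 R 0.0987 0.1346 L 0.243 0.2817
top 0.7 R 0.096 0.122 L 0.2544 0.2797
top 0.75 R 0.0966 0.1225 L 0.2518 0.2782
t 64.33 pos [0.5102 0.1963 0.055 ] jawyaw -91.6 F [-11.3   1.5  13.4] w 0.0135 q [  23.   26.  -55.  108.   24.   60. -134.]
axes x [-0.007  0.002 -1.   ] y [ 1.    -0.028 -0.007] z [-0.028 -1.    -0.002]
tgt (0.6115, 0.1903, 0.055, 88.0) -> d [-0.0008  0.1014  0.0032] turn 0.4 rows>= 2
```

Request:
{"api": "step_arm", "payload": {"deltas": [[-1, -0.001, 0.01, 0.002, 0.2], [-1, -0.001, 0.02, 0.002, 0.4], [-1, -0.001, 0.03, 0.002, 0.4], [-1, -0.001, 0.04, 0.002, 0.4], [-1, -0.001, 0.04, 0.002, 0.4]]}}

```text
time_s: 64.95
tool_pos: [0.5537, 0.191, 0.0551]
tool_rot: [-134.3, 89.8, 133.6]
force: [-1.8, 1.5, 0.8]
grip_width: 0.0138
```

```bash
python3 chk.py; python3 mv.py .6115 .1903 .055 88
```

```text
scene fins [[0.5884, 0.1845, 0.0884], [0.6257, 0.1838, 0.0881], [0.6644, 0.1763, 0.0868]]
scene 0.65 R 0.094 0.1259 L 0.2402 0.2783
scene 0.7 R 0.0926 0.1348 L 0.2403 0.2775
top fins [[0.6631, 0.1867, 0.0923], [0.6255, 0.1807, 0.0906]]
top 0.7 R 0.0963 0.1284 L 0.2423 0.2796
top 0.75 R 0.0963 0.1226 L 0.2524 0.2775
t 65.05 pos [0.5536 0.191  0.0551] jawyaw -92.1 F [-1.3  2.2 -1.8] w 0.0136 q [  21.   30.  -53.  102.   27.   61. -134.]
axes x [-0.001  0.002 -1.   ] y [ 0.999 -0.038 -0.001] z [-0.038 -0.999 -0.002]
tgt (0.6115, 0.1903, 0.055, 88.0) -> d [ 0.      0.0579 -0.0015] turn -0.1 rows>= 1
```

Request:
{"api": "step_arm", "payload": {"deltas": [[-1, 0, 0.01, -0.001, 0], [-1, 0, 0.02, -0.001, 0], [-1, 0, 0.03, -0.001, 0], [-1, 0, 0.04, -0.001, 0], [-1, 0, 0.049, -0.001, 0], [-1, 0, 0.049, -0.001, 0]]}}

```text
time_s: 65.8
tool_pos: [0.6032, 0.1891, 0.0551]
tool_rot: [-125.4, 90.0, 142.4]
force: [-0.7, 0.3, -1.5]
grip_width: 0.0136
```

Request:
{"api": "step_arm", "payload": {"deltas": [[-1, 0, 0.004, 0, 0], [-1, 0, 0.007, 0, 0], [-1, 0, 0.007, 0, 0]]}}

```text
time_s: 66.18
tool_pos: [0.6093, 0.1888, 0.0551]
tool_rot: [-68.0, 89.9, -160.2]
force: [-3.9, -0.5, 0.5]
grip_width: 0.0137
```

Request:
{"api": "step_arm", "payload": {"deltas": [[-1, 0, 0.002, 0, 0], [-1, 0, 0.004, 0, 0], [-1, 0, 0.004, 0, 0]]}}

```text
time_s: 66.55
tool_pos: [0.6147, 0.1883, 0.0551]
tool_rot: [68.8, 90.0, -23.4]
force: [-1.4, -0.0, -4.1]
grip_width: 0.0136
```

Request:
{"api": "step_arm", "payload": {"deltas": [[-1, 0, 0.002, 0, 0], [-1, 0, 0.003, 0, 0], [-1, 0, 0.003, 0, 0]]}}

```text
time_s: 66.92
tool_pos: [0.617, 0.1883, 0.0552]
tool_rot: [-34.4, 90.0, -126.6]
force: [-1.1, -0.8, -6.0]
grip_width: 0.0136
```

Run:
```python
from an import *
for n in("scene","top"):
    im,d,m=cam(n); w=cloud(d,m)
    if n=="scene": cv2.imwrite("pics/s3.png",cv2.resize(cv2.cvtColor(im,cv2.COLOR_RGB2BGR)[130:290,110:400],None,fx=2.7,fy=2.7))
    b=(im[...,2].astype(int)-im[...,0])>30
    k=(w[...,0]>.5)&(w[...,0]<.8)&(abs(w[...,1]-.188)<.03)&(w[...,2]>.08)&(w[...,2]<.1)&b
    c,l,st,_=cv2.connectedComponentsWithStats(k.astype(np.uint8))
    print(n,[((w[l==i].min(0)+w[l==i].max(0))/2).round(4).tolist() for i in range(1,c) if st[i,4]>6])
```

```text
scene [[0.653, 0.1752, 0.0893], [0.6911, 0.1744, 0.0896]]
top []
```

View pics/s3.png

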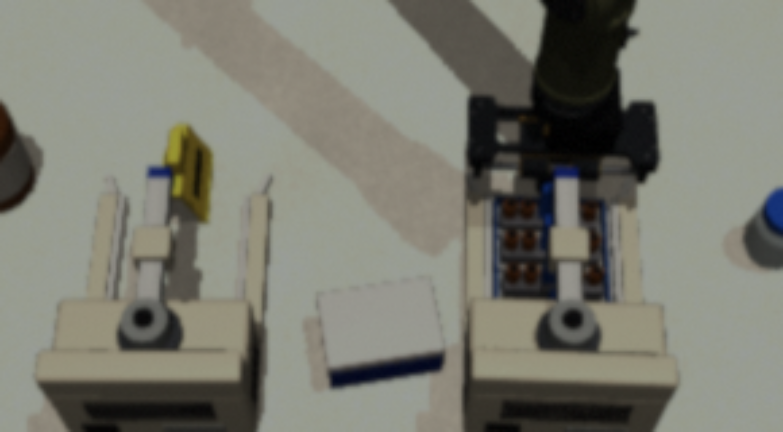

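Request:
{"api": "step_arm", "payload": {"deltas": [[-1, 0, 0.001, 0, 0], [-1, 0, 0.003, 0, 0], [-1, 0, 0.003, 0, 0]]}}

```text
time_s: 67.4
tool_pos: [0.6171, 0.1884, 0.0551]
tool_rot: [-66.7, 89.6, -158.8]
force: [-10.2, -3.6, 0.1]
grip_width: 0.0136
```

Request:
{"api": "step_arm", "payload": {"deltas": [[-1, 0, -0.002, 0, 0], [-0.1, 0, -0.002, 0, 0], [-0.1, 0, -0.002, 0, 0], [-0.1, 0, -0.002, 0, 0], [-0.1, 0, -0.002, 0, 0], [-0.1, -0.03, -0.002, 0, 0], [-0.1, -0.07, -0.01, 0, 0], [-0.1, -0.12, -0.05, 0, 0], [-0.1, -0.18, -0.1, 0, 0], [-0.1, -0.23, -0.13, 0, 0], [-0.1, -0.23, -0.13, 0, 0], [-0.1, -0.23, -0.13, 0, 0]]}}

```text
time_s: 68.9
tool_pos: [0.4907, 0.1933, 0.286]
tool_rot: [64.4, 89.8, -27.9]
force: [1.1, 0.1, -0.5]
grip_width: 0.039
```

Run:
```python
from an import *
o=monitor.get_obs(); print(o["time_s"],o["tool_pos"].round(3),o["force"].round(1))
im,d,m=cam("wrist"); w=cloud(d,m); save(im[:260],"w8")
def sel(x,y,z): return w[(w[...,0]>x[0])&(w[...,0]<x[1])&(w[...,1]>y[0])&(w[...,1]<y[1])&(w[...,2]>z[0])&(w[...,2]<z[1])]
def pr(n,P):
    if len(P)>8: print(n,len(P),fit(P),"lo",P.min(0).round(4),"hi",P.max(0).round(4))
pr("handle",sel((.57,.66),(.15,.22),(.055,.078)))
for x in(.656,.6935,.733,.776): pr("fin",sel((x-.014,x+.014),(.15,.23),(.083,.1)))
pr("backwall",sel((.61,.645),(.12,.26),(.015,.026)))
for x in(.64,.68,.72,.76):
  for a in((.09,.125),(.25,.285)): pr("rail",sel((x,x+.02),a,(.017,.024)))
pr("tower front",sel((.74,.83),(.1,.28),(.03,.11)))
pr("arm",sel((.655,.7),(.15,.22),(.144,.156)))
for n in("scene","top"):
    im,d,m=cam(n); w=cloud(d,m)
    pr(n+" sign",sel((.54,.655),(-.28,-.13),(.08,.1)))
    for t in("solvent_bottle","buffer_jar","tip_box"):
        r=regions_of(n,t)
        if r: P=w[r[0]["pixels"]]; print(n,t,np.nanmedian(P,0).round(3))
```

```text
68.9 [0.491 0.193 0.286] [ 1.1  0.1 -0.5]
handle 759 ((0.6236, 0.185), (65, 59), -1.9) lo [0.5909 0.1547 0.055 ] hi [0.6569 0.2134 0.078 ]
fin 97 ((0.6473, 0.1848), (24, 2), 86.7) lo [0.6458 0.1729 0.0832] hi [0.6491 0.1966 0.0917]
backwall 1026 ((0.6333, 0.1901), (140, 26), 88.7) lo [0.6186 0.1201 0.015 ] hi [0.645  0.26   0.0257]
rail 455 ((0.65, 0.1102), (28, 20), -89.9) lo [0.64   0.0964 0.017 ] hi [0.66   0.124  0.0227]
rail 442 ((0.65, 0.2668), (28, 20), -89.7) lo [0.6401 0.2529 0.017 ] hi [0.66   0.2807 0.0224]
scene sign 81 ((0.6048, -0.212), (44, 14), 1.5) lo [ 0.5826 -0.2192  0.0806] hi [ 0.6269 -0.2049  0.0974]
scene solvent_bottle [ 0.619 -0.408  0.118]
scene buffer_jar [0.687 0.415 0.071]
scene tip_box [0.801 0.006 0.06 ]
top sign 60 ((0.6004, -0.2078), (42, 14), -1.6) lo [ 0.5794 -0.2148  0.0828] hi [ 0.6215 -0.2008  0.0965]
top solvent_bottle [ 0.583 -0.401  0.13 ]
top buffer_jar [ 0.582 -0.402  0.129]
top tip_box [0.778 0.006 0.061]
```

View pics/w8.png

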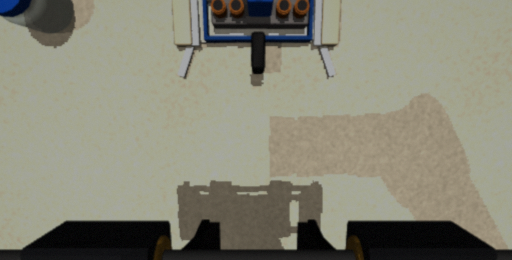

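Run:
```python
from an import *
im,d,m=cam("wrist"); w=cloud(d,m)
def sel(x,y,z): return w[(w[...,0]>x[0])&(w[...,0]<x[1])&(w[...,1]>y[0])&(w[...,1]<y[1])&(w[...,2]>z[0])&(w[...,2]<z[1])]
for n,P in(("R rail top",sel((.57,.68),(.098,.115),(.017,.024))),("L rail top",sel((.57,.68),(.262,.28),(.017,.024))),("back wall R",sel((.58,.64),(.135,.165),(.019,.026))),("back wall L",sel((.58,.64),(.21,.24),(.019,.026))),("handle",sel((.57,.626),(.17,.21),(.06,.075)))):
    print(n,len(P),np.percentile(P[:,0],[0,2,10]).round(4),"y",P[:,1].min().round(4),P[:,1].max().round(4),"z",np.median(P[:,2]).round(4))
P=sel((.63,.66),(.125,.25),(.019,.026));
```

```text
R rail top 669 [0.618  0.6187 0.6221] y 0.098 0.115 z 0.0202
L rail top 700 [0.6242 0.6249 0.6285] y 0.262 0.2799 z 0.02
back wall R 177 [0.6242 0.6244 0.6249] y 0.1353 0.1641 z 0.0221
back wall L 112 [0.6268 0.627  0.6275] y 0.2101 0.2399 z 0.0222
handle 535 [0.591  0.5917 0.5945] y 0.1806 0.1955 z 0.0698
```

```bash
python3 -c "
from cell import env; print(env.sign_off())"
```

```text
the job is handed in; nothing more can be done
None
```

The job is done and handed in at about 69 s. The sign-off reports no verdict, so success rests on my own last checks below.

- **Rocking:** I rocked the left arm first. It pushed back springily, about 5–6 N at ±2.8 mm, so it is sound. The right arm swung about ±11 mm with only a few newtons, so it is worn.
- **Racks:** All four racks went into their own slots, and each fin top read about 0.090 m, so they were seated. The first rack landed with one end on the tray wall, so I re-gripped it and seated it.
- **Tray:** I slid the loaded tray home in the left collector until it stopped against the back with about 10 N. The last check put its origin about 87 mm inside the mouth (87.5 mm expected), about 2 mm off centre and aligned with the rails. On the way the tray's front corner caught the tip of a lead-in guide. The wrist read about 60 N in total (50 N sideways, 38 N up) until I backed off. The arm itself did not touch the collector there.
- **Sign:** It stands upright at about (0.603, −0.209), roughly 16 mm in front of the right collector's mouth and near its centre line.
- **Bystanders:** The bottle and tip box read as at the start in both cameras. The jar read unchanged in the scene camera only, because the top-camera network confused it with the bottle.
- **Not seen at the end:** The swing arm and collector hid the inner racks in the last close view. Their final state rests on the smooth slide, two fins read in place just before the stop and the rearmost fin seen afterwards.

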